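# Nip up the sunk clamp screw with the T-handle hex key

## Task

Nip up the sunk socket screw of the barrel clamp: take the larger T-handle hex key from its wooden stand, turn it in the screw under light finger pressure, never leaning on it, until it drops fully into the hexagon, then tighten the screw clockwise until it stops dead, and no further. Draw the key out and put it back fully home in its hole in the stand, leaving everything else where it is.

Things in the scene. Friction and masses are not known exactly. Their poses are not given: they have to be found in the camera images.
- key: T-handle hex key, 0.3 kg: dark steel blade 14 mm across flats, 120 mm long, under a black plastic crossbar. Origin at the centre of the blade's tip, z up the blade; one pair of flats faces along x, the others every 60 degrees. The last 3 mm taper to 10 mm across, so the tip settles 3 mm into the socket even when the flats do not match. At the start it stands in its hole, tip on the hole's floor.
- key_grip (a point): middle of that key's crossbar, 134 mm above the tip, axes as the key's: the bar is 90 mm long in x, 18 mm thick in y (grip it across y from above) and 28 mm high, its top 14 mm above this point. Below the bar a collar 17 mm across covers the top 12 mm of the blade.
- hole (a point): centre of the mouth of the large key's hole in the stand, on the stand's top face, 55 mm above the work surface; the hole is round, 17.5 mm across and 45 mm deep. z up; the stand's x and y.
- holder: fixed wooden stand 70 x 170 x 55 mm, long in y; origin under its centre. The large key's hole lies at y = -50 mm, the small key's (10.5 mm) at y = +50 mm.
- clamp: fixed aluminium split clamp on a steel base plate, holding the yellow barrel (56 mm across, 250 mm long, along x at y = +66 mm, its top 78 mm up) of a sealant gun. Beside the barrel the clamp's ear, 56 x 52 mm, has a flat top 90 mm above the work surface with a round bore in it; the screw lies down this bore. Origin under the bore's axis on the work surface, z up.
- bore_mouth (a point): centre of the bore's mouth on the ear's top face, on the screw's axis, z up, x and y the clamp's. Bore 28 mm across. The screw's dark steel head lies in it, its face 26 mm below this point, with a hexagon socket 15 mm across flats, 12 mm deep (floor 38 mm below this point). The hexagon's angle differs each time and is not measured; a few N are enough to feel the drop.
- screw (a joint): how far the screw is turned, rad, clockwise seen from above being positive: loose (run down by hand) at about 0.3 to 0.5 at the start, stops dead, tight, at 0.9. It is counted from the thread and does not tell the hexagon's angle. Takes about 0.12 N m to turn, either way, and stays where left. A key not quite in line can catch part-way down the socket (4 to 8 mm): then lift it a little, turn it slightly and try again, rather than push or turn harder.
- small_key: bystander: smaller T-handle hex key, 8 mm across flats, blade 90 mm, grip 70 x 14 x 22 mm, standing in the stand's other hole; origin at its tip, top of its grip 122 mm above the work surface.
- cartridge_a: bystander: white sealant cartridge with a green band, 49 mm across, 235 mm high, standing; origin under its centre.
- cartridge_b: bystander: grey sealant cartridge with a paper band, 49 mm across, 235 mm high, standing; origin under its centre.
- spatula: bystander: spatula 200 mm long, lying flat beyond the work; origin on the work surface under its middle.
There are look-alikes about, which are no part of the job. Several things have the shape of the holder; the one meant has the colours described above. What is shaped like the key but red is not meant.

How it is judged:
By the outcome, as a careful person would: the job done as asked, in the order asked, and still so for the second after the job is handed in, with the robot touching nothing.
It also fails if it takes over 72 s, if anything falls off the work surface, if the arm or the gripper's body presses on something with over 40 N, if the wrist force passes 120 N, or if a joint passes its speed limit or range.

## Robot

A 6-joint arm with a two-finger parallel gripper is mounted at the origin on the work surface. World frame = base frame: x ahead of the robot, y to its left, z up, the work surface at z = 0. Lengths are in m, angles in rad, forces in N, time in s.
With the tool pointing down it reaches from about 0.275 to 0.85 m from the base axis. Payload 19 kg.
Tool frame: the origin (TCP) lies on the centre line of the jaws, within the pads' length; the fingertips stand 22 mm ahead of it and the grasp point (between the pads) lies 3 mm ahead of it (tip_extent is the distance from the TCP to the fingertips, in m); z points along the fingers, y is the line along which they close (so a half turn about z gives the same grasp; the last joint's range is limited). The gripper opens to 85 mm and grips with 20 to 120 N. Pads are 22 mm wide; open, the fingers measure 114 mm over their backs; the gripper's body (76 mm by 85 mm) begins 54 mm behind the grasp point. The pads swing forward as they close: fully open they stand 13 mm farther back than shut.
Start: joints at [-1.426, 0.15, 1.437, -0, 1.554, -0.134], TCP at [0.158, -0.553, 0.226] pointing down, gripper open.
Joint ranges: [-2.8, 2.8], [-0.68, 2.1], [0.12, 2.68], [-1.39, 4.53], [0.16, 2.79], [-2.81, 2.81]. Speed limits (rad/s): [1.89, 1.89, 2.22, 3.01, 3.01, 3.01].

## Interface

Orientations are given as a unit quaternion [x, y, z, w].
In Python, from station import get_obs, snapshot, camera_info, hand_in, regions_of, pinpoint, tip_extent gives the robot as it stands.
- The arm moves only by the tool send_rows, never from a script. Its argument "commands" is a list of rows, each an object of numbers: "tx", "ty", "tz": the shift along the tool's x, y, z in mm; "wx", "wy", "wz": the turn, a rotation vector about the tool's x, y, z in degrees. A call has 1 to 20 rows; each row is the pose to reach, as a shift and turn from the pose commanded when the call began, along the tool's axes at that moment; what a row does not reach only later rows make up. A row lasts 1/12 s, in which the tool goes at most 41.7 mm and 7.16 degrees, less where a joint would pass 70% of its speed; a pose out of reach is approached as far as the arm can. A call with a gripper value outside its range is refused whole. "claw" is the opening, from 0 (shut) to 1 (fully open), set as the call begins (left out, the last holds). The fingers move at their own pace and stop on an object; "grip_force" is the grip in N (left out, the last holds). Time passes only in rows, so rows that repeat a pose let the fingers close. It gives the time, the measured TCP pose, the force, the opening and the grip force at its end, in the units of the state.
- get_obs(): the state, without advancing time (a new reading comes with each control period).
- snapshot(name): name is "scene" or "top"; returns the picture (400x640x3 uint8, red, green, blue); there is no depth.
- camera_info(name): a dict with "fx", "fy", "cx", "cy" (pixels), "camera_from_world" (4x4, takes a point from world to camera coordinates). Camera axes: x right, y down, z forward; pixel columns grow to the right and rows downward; lengths in m; the calibration is good to about 2 mm. A picture is of the moment at which its call begins. camera_info takes no time and is no camera call.
- hand_in(): hands the job in; it is judged then, once.
Trained networks look in the newest picture that a camera, given by its name, has taken for a name from the list of things; names that differ only in an ending like _2 or _b are one class to them, and where a whole thing is asked for, a point or a joint stands for the part that bears it (a point fixed in the world has none). Each returns a list of dicts, best first, with "conf" (0 to 1); they miss things now and then, are a little off and sometimes report something else, mostly with a low value. They report only what shows in the picture. A call takes as long as a camera call. They do not tell look-alikes from the thing itself.
- regions_of(camera, name): "pixels" (400x640 bool, what is visible of it) and "position" ([row, column] in pixels, amid what is visible of it).
- pinpoint(camera, name): "position" ([row, column] in pixels: a listed point, or the origin of a listed thing).
The state is a dict: "time": time; "qpos": joint angles; "joint_velocities": joint speeds; "tau": joint torques, N m; "ee_pos": TCP position; "tcp_rot": TCP orientation; "ft_force": force on the tool from outside, world axes, zero at the start; "ft_torque": the same for the moment, N m; "opening": finger opening in m; "grasp_force": force on a finger pad.
Only numpy, scipy, OpenCV 4.12 (cv2) and the standard library are available. Lean on these libraries where they do the work, as an engineer would, in place of code of your own. Each camera call takes 0.05 s, during which the arm holds its last target. There are 200 camera calls.

## Working session

There is one attempt and no reset: what is moved stays moved. The work goes in short steps, Python scripts to look and compute and a tool call to move; the robot and the scene stay as the last step left them, time stands still between calls to the robot, and variables do not carry over. Pictures are saved under pics/ and viewed, at most 10 in all, crops included, and the job is handed in when it is done.

Besides the shell and the picture viewer there is one more tool, called by a JSON object that holds its "op" and its "data", one argument or row to a line. send_rows: Moves the arm, as the interface text tells. Its arguments: {"type":"object","properties":{"commands":{"type":"array","items":{"type":"object","properties":{"tx":{"type":"number"},"ty":{"type":"number"},"tz":{"type":"number"},"wx":{"type":"number"},"wy":{"type":"number"},"wz":{"type":"number"}}}},"claw":{"type":"number"},"grip_force":{"type":"number"}},"required":["commands"]}

```bash
mkdir -p pics; ls; cat > h.py <<'E'
import numpy as np, cv2
from station import *
def cam(n):
    c=camera_info(n); K=np.array([[c['fx'],0,c['cx']],[0,c['fy'],c['cy']],[0,0,1]]); return K,np.array(c['camera_from_world'])
def ray(n,p):
    K,T=cam(n); d=np.linalg.inv(K)@[p[1],p[0],1]; R=T[:3,:3]; return -R.T@T[:3,3], R.T@d
def at_z(n,p,z):
    o,d=ray(n,p); return o+d*(z-o[2])/d[2]
def proj(n,X):
    K,T=cam(n); q=K@(T[:3,:3]@np.array(X)+T[:3,3]); return q[[1,0]]/q[2]
def tri(p1,p2):
    A=[];b=[]
    M=np.zeros((3,3));v=np.zeros(3)
    for n,p in(('scene',p1),('top',p2)):
        o,d=ray(n,p);d=d/np.linalg.norm(d);P=np.eye(3)-np.outer(d,d);M+=P;v+=P@o
    return np.linalg.solve(M,v)
def save(n,f,img=None):
    i=snapshot(n) if img is None else img; cv2.imwrite('pics/'+f,np.ascontiguousarray(i[:,:,::-1])); return i
E
python3 - <<'E'
from h import *
a=save('scene','s0.png');b=save('top','t0.png')
cv2.imwrite('pics/both.png',cv2.resize(np.vstack([a,b])[:,:,::-1],(480,600)))
Z={'key_grip':None,'hole':.055,'bore_mouth':.09,'holder':0,'clamp':0,'key':.01,'small_key':.01,'cartridge_a':0,'spatula':0}
for k,z in Z.items():
  for n in('scene','top'):
    for r in pinpoint(n,k)[:4]:
      p=r['position'];print(k,n,round(r['conf'],2),np.round(p,1),np.round(at_z(n,p,.144 if z is None else z),3))
for n in('scene','top'): print(n,at_z(n,(200,320),0), ray(n,(200,320))[0])
E
```

```text
pics
key_grip scene 0.85 [151.3 204.5] [ 0.556 -0.284  0.144]
key_grip scene 0.61 [195.8 180.8] [ 0.678 -0.27   0.144]
key_grip top 0.88 [227.6 449.5] [ 0.544 -0.292  0.144]
key_grip top 0.57 [169.4 447.8] [ 0.674 -0.289  0.144]
hole scene 0.96 [170.1 211.6] [ 0.544 -0.29   0.055]
hole scene 0.66 [121.4 238.3] [ 0.383 -0.302  0.055]
hole top 0.73 [225.8 438. ] [ 0.55  -0.292  0.055]
hole top 0.6 [296.3 445.7] [ 0.381 -0.309  0.055]
bore_mouth scene 0.66 [212.7 407.6] [0.496 0.175 0.09 ]
bore_mouth top 0.62 [245.  240.4] [0.498 0.181 0.09 ]
bore_mouth top 0.52 [226.5 428.7] [ 0.547 -0.26   0.09 ]
holder scene 0.93 [143.  257.1] [ 0.389 -0.252  0.   ]
holder scene 0.69 [189.9 235.3] [ 0.542 -0.235  0.   ]
holder top 0.9 [289.8 419.5] [ 0.388 -0.26   0.   ]
holder top 0.8 [224.8 413.1] [ 0.553 -0.244  0.   ]
clamp scene 0.81 [229.3 398. ] [0.49  0.165 0.   ]
clamp top 0.61 [243.3 249. ] [0.5   0.179 0.   ]
clamp top 0.41 [228.  431.9] [ 0.546 -0.292  0.   ]
key scene 0.91 [230.2 190. ] [ 0.687 -0.275  0.01 ]
key scene 0.65 [181.5 215.9] [ 0.544 -0.286  0.01 ]
key top 0.97 [227.9 433. ] [ 0.546 -0.293  0.01 ]
key top 0.71 [177. 426.] [ 0.676 -0.275  0.01 ]
small_key scene 0.54 [190.9 252.5] [ 0.533 -0.192  0.01 ]
small_key top 0.48 [227.8 438.8] [ 0.546 -0.307  0.01 ]
cartridge_a scene 0.97 [281.1 241.1] [ 0.75  -0.112  0.   ]
cartridge_a scene 0.81 [302.8 289.9] [0.754 0.007 0.   ]
cartridge_a top 0.87 [148.2 362.2] [ 0.752 -0.112  0.   ]
cartridge_a top 0.58 [150.3 318.1] [0.745 0.004 0.   ]
spatula scene 0.78 [335.9 398.2] [0.732 0.243 0.   ]
spatula top 0.8 [153.7 225.1] [0.733 0.248 0.   ]
spatula top 0.45 [150.3 313.3] [0.745 0.016 0.   ]
scene [ 0.48699573 -0.03377574  0.        ] [1.09226329 0.19798638 1.0083543 ]
top [ 0.61438221 -0.0030837   0.        ] [ 0.52609528 -0.01680757  1.00214734]
```

```bash
python3 -c "
from h import *;o=get_obs();print({k:np.round(v,3) for k,v in o.items()},tip_extent)"
```

```text
{'time': np.float64(1.0), 'qpos': array([-1.426,  0.15 ,  1.437, -0.   ,  1.554, -0.134]), 'joint_velocities': array([-0.   ,  0.001,  0.   ,  0.001, -0.   ,  0.002]), 'tau': array([-2.0000e-03, -7.1282e+01, -5.7105e+01, -1.0000e-03,  1.0000e-03,
       -0.0000e+00]), 'ee_pos': array([ 0.158, -0.553,  0.226]), 'tcp_rot': array([ 0.99 ,  0.139, -0.   , -0.   ]), 'ft_force': array([-0.442, -0.25 , -0.514]), 'ft_torque': array([-0.014,  0.039,  0.018]), 'grasp_force': np.float64(0.0), 'opening': np.float64(0.085)} 0.022
```

View pics/t0.png

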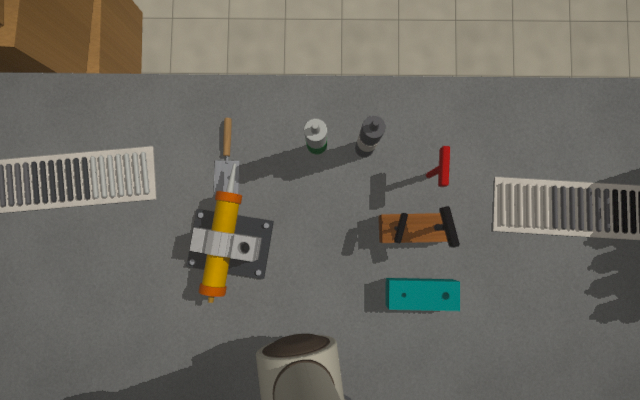

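View pics/s0.png

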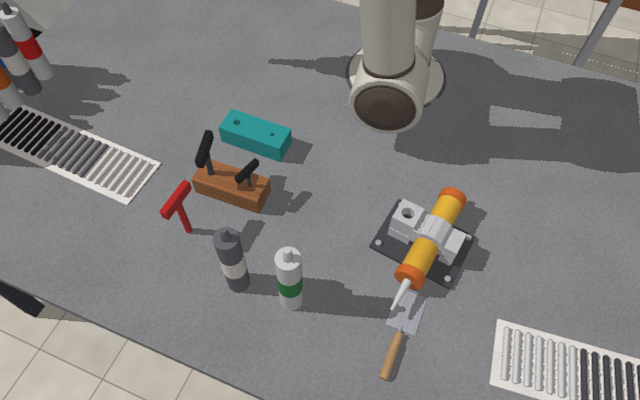

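The top view shows the wooden stand at about (228,412) with the black large key's bar running from (209,447) to (244,455). The clamp bore is at (247,244). The teal stand at (295,424) and the red key at (165,445) are look-alikes. The scene view shows the bar at (150,205) and the bore at (213,407).

```bash
python3 - <<'E'
from h import *
ims={n:snapshot(n) for n in('scene','top')}
P={}
for n,bar,bore in(('scene',(150,205),(213,407)),('top',(227,449),(247,244))):
    im=ims[n]; m=(im.max(2)<45).astype(np.uint8)
    box=np.zeros_like(m);r,c=bar;box[r-28:r+28,c-22:c+22]=1
    nl,lab,st,ce=cv2.connectedComponentsWithStats(m*box)
    print(n,[(s[4],np.round(c[::-1],1)) for s,c in zip(st[1:],ce[1:]) if s[4]>10])
    for r in regions_of(n,'key')[:2]: print(' key',r['conf'],r['position'],r['pixels'].sum())
    for r in regions_of(n,'clamp')[:1]: print(' clamp',r['conf'],r['position'])
cr=[cv2.resize(ims[n][r-30:r+30,c-40:c+40],(400,300),interpolation=cv2.INTER_CUBIC) for n,r,c in(('scene',150,205),('top',227,445),('scene',213,407),('top',247,244))]
save('','crop.png',np.vstack([np.hstack(cr[:2]),np.hstack(cr[2:])]))
E
```

```text
scene [(np.int32(356), array([149.3, 204.1]))]
 key 0.97 [205.5, 176.8] 678
 key 0.66 [151.3, 205.0] 488
 clamp 0.97 [241.6, 423.6]
top [(np.int32(444), array([226.5, 448. ]))]
 key 0.78 [169.2, 442.2] 517
 key 0.75 [230.8, 446.5] 552
 clamp 0.58 [228.4, 413.6]
```

View pics/crop.png

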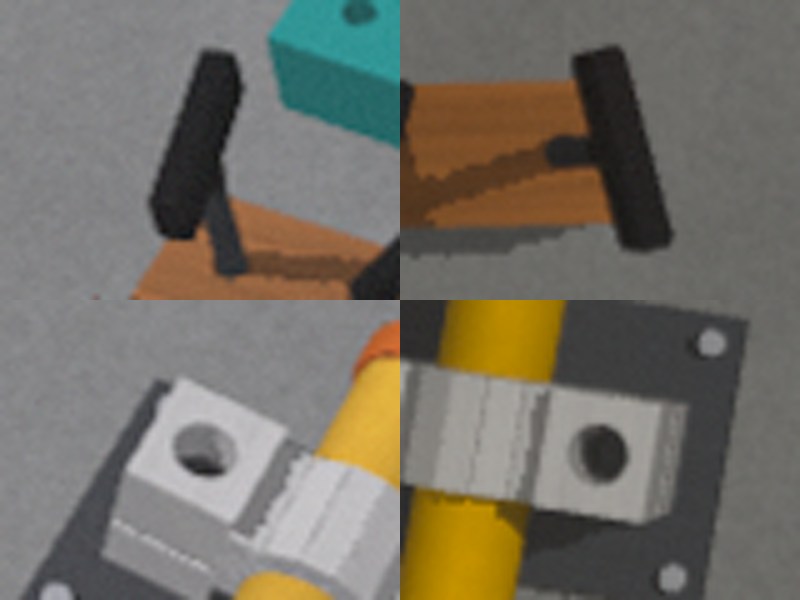

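The crop shows the bore rim centred at scene (212.6,407.6) and top (247.2,243.4). The bar's upper far edge in the top view runs from about (206.5,449) to (245,459).

```bash
python3 - <<'E'
from h import *
f=lambda x,y:(197+(y+.5)/5-.5,405+(x-400+.5)/5-.5)
for z in(.158,):
  a,b,c,d=[at_z('top',f(*p),z) for p in((617,45),(672,240),(575,53),(625,248))]
  print(np.round([a,b,c,d],4)); 
  for u,v in((a,b),(c,d)): print(np.degrees(np.arctan2(*(u-v)[[1,0]])),np.linalg.norm(u-v),(u+v)/2)
print('bar',tri((149.8,204.3),(226.8,448)),tri((151.3,204.5),(227.6,449.5)))
print('bore',tri((212.6,407.6),(247.2,243.4)),at_z('scene',(212.6,407.6),.09),at_z('top',(247.2,243.4),.09))
g=lambda x,y:(217+(y-300+.5)/5-.5,204+(x-400+.5)/5-.5)
q=[at_z('top',g(*p),.09) for p in((550,388),(660,400),(640,523),(537,500))];print(np.round(q,4))
o=get_obs();from scipy.spatial.transform import Rotation as R
print(R.from_quat(o['tcp_rot']).as_matrix().round(3),o['ee_pos'])
E
```

```text
[[ 0.5918 -0.2843  0.158 ]
 [ 0.5075 -0.3073  0.158 ]
 [ 0.5881 -0.266   0.158 ]
 [ 0.5038 -0.287   0.158 ]]
15.242515781403482 0.08738332212901621 [ 0.54964115 -0.29580689  0.158     ]
13.952241000811117 0.0868659261833107 [ 0.54591178 -0.27650895  0.158     ]
bar [ 0.5462321  -0.29165451  0.1337681 ] [ 0.54410533 -0.29630797  0.12421982]
bore [0.49286578 0.17469115 0.08551944] [0.49586178 0.17464249 0.09      ] [0.49296466 0.17392536 0.09      ]
[[0.5231 0.1979 0.09  ]
 [0.5182 0.1459 0.09  ]
 [0.4606 0.1538 0.09  ]
 [0.4706 0.2024 0.09  ]]
[[ 0.961  0.275 -0.   ]
 [ 0.275 -0.961  0.   ]
 [ 0.    -0.    -1.   ]] [ 0.15820168 -0.55276275  0.22555903]
```

{"op": "send_rows", "data": {
  "commands": [
    {"tx": 447,"ty": -148,"tz": 0,"wz": 1},
    {"tx": 447,"ty": -148,"tz": 0,"wz": 1},
    {"tx": 447,"ty": -148,"tz": 0,"wz": 1},
    {"tx": 447,"ty": -148,"tz": 0,"wz": 1},
    {"tx": 447,"ty": -148,"tz": 0,"wz": 1},
    {"tx": 447,"ty": -148,"tz": 0,"wz": 1},
    {"tx": 447,"ty": -148,"tz": 0,"wz": 1},
    {"tx": 447,"ty": -148,"tz": 0,"wz": 1},
    {"tx": 447,"ty": -148,"tz": 0,"wz": 1},
    {"tx": 447,"ty": -148,"tz": 0,"wz": 1},
    {"tx": 447,"ty": -148,"tz": 0,"wz": 1},
    {"tx": 447,"ty": -148,"tz": 0,"wz": 1},
    {"tx": 447,"ty": -148,"tz": 0,"wz": 1},
    {"tx": 447,"ty": -148,"tz": 0,"wz": 1},
    {"tx": 447,"ty": -148,"tz": 0,"wz": 1}
  ],
  "claw": 0.6,
  "grip_force": 20
}}

```text
validation failed for argument at $.co...
```

{"op": "send_rows", "data": {
  "commands": [
    {"tx": 447,"ty": -148,"tz": 0,"wx": 0,"wy": 0,"wz": 1},
    {"tx": 447,"ty": -148,"tz": 0,"wx": 0,"wy": 0,"wz": 1},
    {"tx": 447,"ty": -148,"tz": 0,"wx": 0,"wy": 0,"wz": 1},
    {"tx": 447,"ty": -148,"tz": 0,"wx": 0,"wy": 0,"wz": 1},
    {"tx": 447,"ty": -148,"tz": 0,"wx": 0,"wy": 0,"wz": 1},
    {"tx": 447,"ty": -148,"tz": 0,"wx": 0,"wy": 0,"wz": 1},
    {"tx": 447,"ty": -148,"tz": 0,"wx": 0,"wy": 0,"wz": 1},
    {"tx": 447,"ty": -148,"tz": 0,"wx": 0,"wy": 0,"wz": 1},
    {"tx": 447,"ty": -148,"tz": 0,"wx": 0,"wy": 0,"wz": 1},
    {"tx": 447,"ty": -148,"tz": 0,"wx": 0,"wy": 0,"wz": 1},
    {"tx": 447,"ty": -148,"tz": 0,"wx": 0,"wy": 0,"wz": 1},
    {"tx": 447,"ty": -148,"tz": 0,"wx": 0,"wy": 0,"wz": 1},
    {"tx": 447,"ty": -148,"tz": 0,"wx": 0,"wy": 0,"wz": 1},
    {"tx": 447,"ty": -148,"tz": 0,"wx": 0,"wy": 0,"wz": 1}
  ],
  "claw": 0.6,
  "grip_force": 20
}}

```text
time: 2.47
ee_pos: [0.5475, -0.287, 0.2252]
tcp_rot: [0.991, 0.131, -0.0, -0.0]
ft_force: [-0.1, 1.1, 0.0]
opening: 0.0515
grasp_force: 0.0
```

{"op": "send_rows", "data": {
  "commands": [
    {"tx": 0,"ty": 0,"tz": 40,"wx": 0,"wy": 0,"wz": 0},
    {"tx": 0,"ty": 0,"tz": 65,"wx": 0,"wy": 0,"wz": 0},
    {"tx": 0,"ty": 0,"tz": 78,"wx": 0,"wy": 0,"wz": 0},
    {"tx": 0,"ty": 0,"tz": 78,"wx": 0,"wy": 0,"wz": 0},
    {"tx": 0,"ty": 0,"tz": 78,"wx": 0,"wy": 0,"wz": 0}
  ]
}}

```text
time: 2.88
ee_pos: [0.5468, -0.2882, 0.1484]
tcp_rot: [0.992, 0.13, -0.0, 0.0]
ft_force: [0.2, 0.3, 0.4]
opening: 0.051
grasp_force: 0.0
```

{"op": "send_rows", "data": {
  "commands": [
    {"tx": 0,"ty": 0,"tz": 0,"wx": 0,"wy": 0,"wz": 0},
    {"tx": 0,"ty": 0,"tz": 0,"wx": 0,"wy": 0,"wz": 0},
    {"tx": 0,"ty": 0,"tz": 0,"wx": 0,"wy": 0,"wz": 0},
    {"tx": 0,"ty": 0,"tz": 0,"wx": 0,"wy": 0,"wz": 0},
    {"tx": 0,"ty": 0,"tz": 0,"wx": 0,"wy": 0,"wz": 0},
    {"tx": 0,"ty": 0,"tz": 0,"wx": 0,"wy": 0,"wz": 0},
    {"tx": 0,"ty": 0,"tz": 0,"wx": 0,"wy": 0,"wz": 0},
    {"tx": 0,"ty": 0,"tz": 0,"wx": 0,"wy": 0,"wz": 0},
    {"tx": 0,"ty": 0,"tz": 0,"wx": 0,"wy": 0,"wz": 0},
    {"tx": 0,"ty": 0,"tz": 0,"wx": 0,"wy": 0,"wz": 0}
  ],
  "claw": 0,
  "grip_force": 40
}}

```text
time: 3.72
ee_pos: [0.5478, -0.2878, 0.1493]
tcp_rot: [0.991, 0.13, 0.001, 0.001]
ft_force: [-0.3, -0.5, 7.5]
opening: 0.0159
grasp_force: 38.9
```

```bash
python3 -c "
from h import *;o=get_obs();print({k:np.round(v,3) for k,v in o.items()})
save('scene','s1.png');save('top','t1.png')"
```

```text
{'time': np.float64(3.717), 'qpos': array([-0.608,  0.274,  1.443,  0.   ,  1.421,  0.701]), 'joint_velocities': array([ 0.001,  0.   ,  0.   , -0.002, -0.001, -0.   ]), 'tau': array([-2.1000e-02, -7.6497e+01, -5.1892e+01, -1.1000e-02, -4.6000e-02,
       -7.0000e-03]), 'ee_pos': array([ 0.548, -0.288,  0.149]), 'tcp_rot': array([0.991, 0.13 , 0.001, 0.001]), 'ft_force': array([-0.261, -0.466,  7.517]), 'ft_torque': array([-0.001,  0.02 ,  0.055]), 'grasp_force': np.float64(38.928), 'opening': np.float64(0.016)}
```

{"op": "send_rows", "data": {
  "commands": [
    {"tx": 0,"ty": 0,"tz": -5,"wx": 0,"wy": 0,"wz": 0},
    {"tx": 0,"ty": 0,"tz": -20,"wx": 0,"wy": 0,"wz": 0},
    {"tx": 0,"ty": 0,"tz": -40,"wx": 0,"wy": 0,"wz": 0},
    {"tx": 0,"ty": 0,"tz": -65,"wx": 0,"wy": 0,"wz": 0},
    {"tx": 0,"ty": 0,"tz": -95,"wx": 0,"wy": 0,"wz": 0},
    {"tx": 0,"ty": 0,"tz": -135,"wx": 0,"wy": 0,"wz": 0},
    {"tx": 0,"ty": 0,"tz": -135,"wx": 0,"wy": 0,"wz": 0},
    {"tx": 0,"ty": 0,"tz": -135,"wx": 0,"wy": 0,"wz": 0}
  ]
}}

```text
time: 4.48
ee_pos: [0.5477, -0.2878, 0.2851]
tcp_rot: [0.991, 0.13, 0.001, 0.001]
ft_force: [1.5, 1.2, -4.8]
opening: 0.0158
grasp_force: 39.4
```

```bash
python3 -c "
from h import *;o=get_obs();print({k:np.round(v,4) for k,v in o.items() if k in('ee_pos','tcp_rot','ft_force','ft_torque','opening')})
a=save('scene','s2.png');b=save('top','t2.png')
for n in('scene','top'):
  for k in('key','hole','key_grip'):
    for r in pinpoint(n,k)[:2]:print(n,k,r['conf'],np.round(r['position'],1), at_z(n,r['position'],.055 if k=='hole' else .145).round(4))
t=o['ee_pos'];print(proj('scene',[t[0],t[1],.145]),proj('top',[t[0],t[1],.145]))
save('','crop2.png',np.hstack([cv2.resize(a[90:190,150:270],(400,333),interpolation=cv2.INTER_CUBIC),cv2.resize(b[180:280,380:500],(400,333),interpolation=cv2.INTER_CUBIC)]))
"
```

```text
{'ee_pos': array([ 0.5477, -0.2878,  0.2851]), 'tcp_rot': array([0.9915, 0.1304, 0.0015, 0.0013]), 'ft_force': array([ 1.5419,  1.181 , -4.8124]), 'ft_torque': array([ 0.021 ,  0.0188, -0.0321]), 'opening': np.float64(0.0158)}
scene key 0.68 [234.4 188.6] [ 0.7514 -0.2084  0.145 ]
scene key 0.58 [146.9 205.6] [ 0.545  -0.2869  0.145 ]
scene hole 0.86 [168.6 211.9] [ 0.5395 -0.2912  0.055 ]
scene hole 0.57 [146.4 206.6] [ 0.4856 -0.3359  0.055 ]
scene key_grip 0.91 [107.7 193.3] [ 0.4542 -0.371   0.145 ]
scene key_grip 0.79 [197.8 176. ] [ 0.6867 -0.2764  0.145 ]
top key 0.93 [174.6 426.5] [ 0.6614 -0.2413  0.145 ]
top key 0.91 [227.2 449.2] [ 0.5451 -0.2906  0.145 ]
top hole 0.9 [296.2 447.5] [ 0.3812 -0.3138  0.055 ]
top hole 0.64 [225.3 396.2] [ 0.55   -0.1905  0.055 ]
top key_grip 0.79 [227.3 468.4] [ 0.5454 -0.3328  0.145 ]
top key_grip 0.68 [168.  442.4] [ 0.6767 -0.2768  0.145 ]
[147.65161894 204.63756096] [226.00639932 447.87688662]
```

View pics/crop2.png

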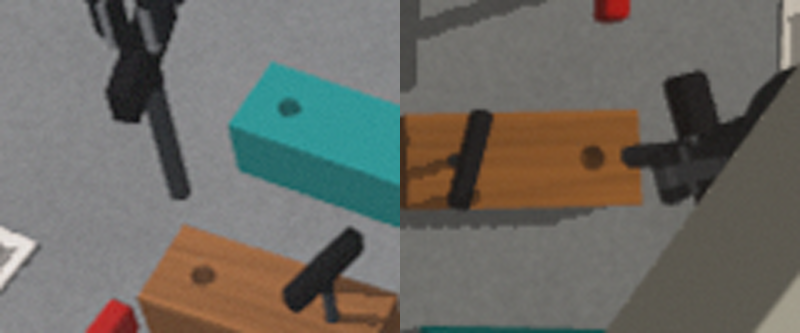

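The key hangs straight from the jaws, with its tip at scene (148,204) and top (227,448). The emptied hole is at scene (172,211) and top (227,437). Next I carry it over the bore.

{"op": "send_rows", "data": {
  "commands": [
    {"tx": 5,"ty": -33,"tz": 0,"wx": 0,"wy": 0,"wz": -5},
    {"tx": 10,"ty": -70,"tz": 0,"wx": 0,"wy": 0,"wz": -10},
    {"tx": 16,"ty": -110,"tz": 0,"wx": 0,"wy": 0,"wz": -15},
    {"tx": 22,"ty": -150,"tz": 0,"wx": 0,"wy": 0,"wz": -20},
    {"tx": 28,"ty": -190,"tz": 0,"wx": 0,"wy": 0,"wz": -25},
    {"tx": 34,"ty": -230,"tz": 0,"wx": 0,"wy": 0,"wz": -30},
    {"tx": 40,"ty": -270,"tz": 0,"wx": 0,"wy": 0,"wz": -35},
    {"tx": 46,"ty": -310,"tz": 0,"wx": 0,"wy": 0,"wz": -40},
    {"tx": 52,"ty": -350,"tz": 0,"wx": 0,"wy": 0,"wz": -45},
    {"tx": 58,"ty": -390,"tz": 0,"wx": 0,"wy": 0,"wz": -50},
    {"tx": 64,"ty": -430,"tz": 0,"wx": 0,"wy": 0,"wz": -55},
    {"tx": 69,"ty": -455,"tz": 0,"wx": 0,"wy": 0,"wz": -55},
    {"tx": 69,"ty": -462,"tz": 0,"wx": 0,"wy": 0,"wz": -55},
    {"tx": 69,"ty": -462,"tz": 0,"wx": 0,"wy": 0,"wz": -55},
    {"tx": 69,"ty": -462,"tz": 0,"wx": 0,"wy": 0,"wz": -55},
    {"tx": 69,"ty": -462,"tz": 0,"wx": 0,"wy": 0,"wz": -55}
  ]
}}

```text
time: 6.22
ee_pos: [0.4947, 0.1757, 0.2825]
tcp_rot: [0.82, 0.573, -0.0, 0.0]
ft_force: [0.5, -0.1, -4.4]
opening: 0.016
grasp_force: 39.5
```

```bash
python3 -c "
from h import *;o=get_obs();print({k:np.round(v,4) for k,v in o.items() if k in('qpos','ee_pos','tcp_rot','ft_force','ft_torque','opening')})
a=save('scene','s3.png');b=save('top','t3.png')
for n in('scene','top'):
  for k in('key','bore_mouth'):
    for r in pinpoint(n,k)[:3]:print(n,k,r['conf'],np.round(r['position'],1), at_z(n,r['position'],.09 if k!='key' else .145).round(4))
print(proj('scene',[.4945,.1743,.145]),proj('top',[.4945,.1743,.145]))
save('','crop3.png',np.hstack([cv2.resize(a[150:250,350:470],(400,333),interpolation=cv2.INTER_CUBIC),cv2.resize(b[190:290,180:300],(400,333),interpolation=cv2.INTER_CUBIC)]))
"
```

```text
{'qpos': array([ 1.9470e-01,  3.2800e-02,  1.4518e+00, -2.0000e-04,  1.6572e+00,
        5.4520e-01]), 'ee_pos': array([0.4947, 0.1757, 0.2825]), 'tcp_rot': array([ 8.196e-01,  5.730e-01, -1.000e-04,  1.000e-04]), 'ft_force': array([ 0.4505, -0.1482, -4.3761]), 'ft_torque': array([-0.0541, -0.0038,  0.0156]), 'opening': np.float64(0.016)}
scene key 0.97 [197.2 415.1] [0.4893 0.1793 0.145 ]
scene key 0.83 [230.9 190.3] [ 0.7432 -0.2093  0.145 ]
scene bore_mouth 0.68 [215.4 409.3] [0.5012 0.1802 0.09  ]
top key 0.76 [249.6 237. ] [0.4895 0.1764 0.145 ]
top key 0.72 [174.2 429.2] [ 0.6624 -0.2473  0.145 ]
top bore_mouth 0.94 [248.4 241.2] [0.4901 0.179  0.09  ]
[198.33500871 412.08755349] [247.33584571 238.02083981]
```

View pics/crop3.png

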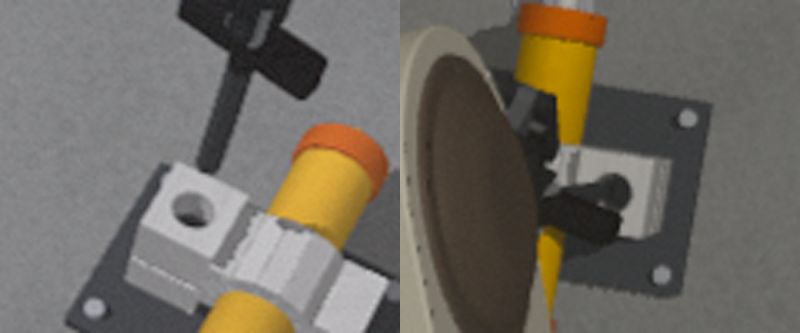

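The scene crop shows the tip at about (199,412) and the bore rim at (212.7,407.6), agreeing with my projection. I'll lower it to just above the mouth and compare there.

{"op": "send_rows", "data": {
  "commands": [
    {"tx": 0,"ty": 0,"tz": 20,"wx": 0,"wy": 0,"wz": 0},
    {"tx": 0,"ty": 0,"tz": 40,"wx": 0,"wy": 0,"wz": 0},
    {"tx": 0,"ty": 0,"tz": 47,"wx": 0,"wy": 0,"wz": 0},
    {"tx": 0,"ty": 0,"tz": 47,"wx": 0,"wy": 0,"wz": 0},
    {"tx": 0,"ty": 0,"tz": 47,"wx": 0,"wy": 0,"wz": 0}
  ]
}}

```text
time: 6.93
ee_pos: [0.4946, 0.1766, 0.2362]
tcp_rot: [0.819, 0.573, 0.0, -0.0]
ft_force: [-0.3, 0.2, -2.4]
opening: 0.016
grasp_force: 39.6
```

```bash
python3 -c "
from h import *;o=get_obs();print({k:np.round(v,4) for k,v in o.items() if k in('ee_pos','tcp_rot','ft_force','ft_torque','opening')})
a=save('scene','s4.png');b=save('top','t4.png')
z=o['ee_pos'][2]-.139
for n in('scene','top'):
    for r in pinpoint(n,'key')[:2]:print(n,r['conf'],np.round(r['position'],1), at_z(n,r['position'],z).round(4))
print(z,proj('scene',[.4945,.1743,z]),proj('top',[.4945,.1743,z]))
save('','crop4.png',np.hstack([cv2.resize(a[180:240,380:440],(400,400),interpolation=cv2.INTER_CUBIC),cv2.resize(b[215:275,205:265],(400,400),interpolation=cv2.INTER_CUBIC)]))
"
```

```text
{'ee_pos': array([0.4946, 0.1766, 0.2362]), 'tcp_rot': array([ 8.193e-01,  5.733e-01,  1.000e-04, -0.000e+00]), 'ft_force': array([-0.3015,  0.2167, -2.4409]), 'ft_torque': array([ 0.0451,  0.0021, -0.0632]), 'opening': np.float64(0.016)}
scene 0.84 [231.1 187.7] [ 0.7264 -0.2366  0.0972]
scene 0.65 [213.4 408.1] [0.5021 0.1764 0.0972]
top 0.8 [177.6 426.6] [ 0.6618 -0.254   0.0972]
top 0.77 [247.  237.5] [0.4935 0.1862 0.0972]
0.0972466879162042 [210.31634535 408.1996175 ] [246.63990839 242.60501902]
```

View pics/crop4.png

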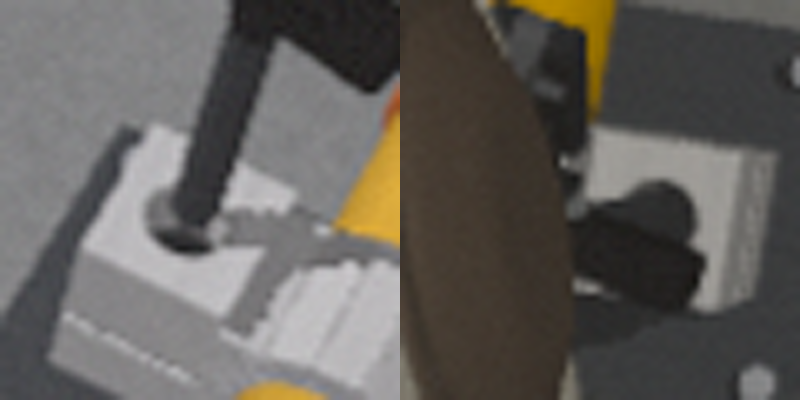

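{"op": "send_rows", "data": {
  "commands": [
    {"tx": -1.4,"ty": 0.5,"tz": 0,"wx": 0,"wy": 0,"wz": 0},
    {"tx": -1.4,"ty": 0.5,"tz": 8,"wx": 0,"wy": 0,"wz": 0},
    {"tx": -1.4,"ty": 0.5,"tz": 16,"wx": 0,"wy": 0,"wz": 0},
    {"tx": -1.4,"ty": 0.5,"tz": 23,"wx": 0,"wy": 0,"wz": 0},
    {"tx": -1.4,"ty": 0.5,"tz": 26,"wx": 0,"wy": 0,"wz": 0},
    {"tx": -1.4,"ty": 0.5,"tz": 26,"wx": 0,"wy": 0,"wz": 0},
    {"tx": -1.4,"ty": 0.5,"tz": 26,"wx": 0,"wy": 0,"wz": 0}
  ]
}}

```text
time: 7.72
ee_pos: [0.4944, 0.1752, 0.2095]
tcp_rot: [0.819, 0.573, -0.0, -0.0]
ft_force: [0.7, -0.6, -4.0]
opening: 0.0159
grasp_force: 39.6
```

```bash
cat > o.py <<'E'
from h import *
o=get_obs();print({k:np.round(v,4).tolist() for k,v in o.items() if k in('time','qpos','ee_pos','tcp_rot','ft_force','ft_torque')})
E
python3 o.py
```

```text
{'time': 7.7167, 'qpos': [0.1935, 0.0515, 1.5785, 0.0001, 1.512, 0.543], 'ee_pos': [0.4944, 0.1752, 0.2095], 'tcp_rot': [0.8193, 0.5734, -0.0002, -0.0001], 'ft_force': [0.7009, -0.5847, -4.0403], 'ft_torque': [0.0554, 0.0042, -0.0198]}
```

{"op": "send_rows", "data": {
  "commands": [
    {"tx": 0,"ty": 0,"tz": 2,"wx": 0,"wy": 0,"wz": 0},
    {"tx": 0,"ty": 0,"tz": 4,"wx": 0,"wy": 0,"wz": 0},
    {"tx": 0,"ty": 0,"tz": 5,"wx": 0,"wy": 0,"wz": 0},
    {"tx": 0,"ty": 0,"tz": 6,"wx": 0,"wy": 0,"wz": 0},
    {"tx": 0,"ty": 0,"tz": 6,"wx": 0,"wy": 0,"wz": 0}
  ]
}}

```text
time: 8.13
ee_pos: [0.4945, 0.1752, 0.2035]
tcp_rot: [0.819, 0.573, -0.0, -0.0]
ft_force: [0.0, -0.5, -3.7]
opening: 0.0159
grasp_force: 39.6
```

{"op": "send_rows", "data": {
  "commands": [
    {"tx": 0,"ty": 0,"tz": 1,"wx": 0,"wy": 0,"wz": 0},
    {"tx": 0,"ty": 0,"tz": 1.5,"wx": 0,"wy": 0,"wz": 0},
    {"tx": 0,"ty": 0,"tz": 1.5,"wx": 0,"wy": 0,"wz": 0}
  ]
}}

```text
time: 8.38
ee_pos: [0.4945, 0.1752, 0.2021]
tcp_rot: [0.819, 0.573, 0.0, -0.0]
ft_force: [-0.8, 0.1, -3.4]
opening: 0.0159
grasp_force: 39.6
```

```bash
python3 o.py
```

```text
{'time': 8.3833, 'qpos': [0.1935, 0.0545, 1.5902, 0.0001, 1.4969, 0.543], 'ee_pos': [0.4945, 0.1752, 0.2021], 'tcp_rot': [0.8193, 0.5734, 0.0, -0.0001], 'ft_force': [-0.7642, 0.0706, -3.4423], 'ft_torque': [-0.0132, 0.0625, 0.0068]}
```

{"op": "send_rows", "data": {
  "commands": [
    {"tx": 0,"ty": 0,"tz": 1,"wx": 0,"wy": 0,"wz": 0},
    {"tx": 0,"ty": 0,"tz": 1,"wx": 0,"wy": 0,"wz": 0}
  ]
}}

```text
time: 8.55
ee_pos: [0.4945, 0.1752, 0.201]
tcp_rot: [0.819, 0.573, -0.0, -0.0]
ft_force: [-0.4, 0.0, -3.5]
opening: 0.0159
grasp_force: 39.6
```

{"op": "send_rows", "data": {
  "commands": [
    {"tx": 0,"ty": 0,"tz": 1,"wx": 0,"wy": 0,"wz": 0},
    {"tx": 0,"ty": 0,"tz": 1,"wx": 0,"wy": 0,"wz": 0}
  ]
}}

```text
time: 8.72
ee_pos: [0.4945, 0.1752, 0.2002]
tcp_rot: [0.819, 0.573, 0.0, -0.0]
ft_force: [-0.1, -0.3, -1.5]
opening: 0.0157
grasp_force: 39.9
```

{"op": "send_rows", "data": {
  "commands": [
    {"tx": 0,"ty": 0,"tz": 0.7,"wx": 0,"wy": 0,"wz": 0},
    {"tx": 0,"ty": 0,"tz": 0.7,"wx": 0,"wy": 0,"wz": 0}
  ]
}}

```text
time: 8.88
ee_pos: [0.4947, 0.1753, 0.1998]
tcp_rot: [0.819, 0.573, 0.0, 0.0]
ft_force: [-0.8, 0.5, 3.7]
opening: 0.0159
grasp_force: 40.4
```

{"op": "send_rows", "data": {
  "commands": [
    {"tx": 0,"ty": 0,"tz": -0.2,"wx": 0,"wy": 0,"wz": 2},
    {"tx": 0,"ty": 0,"tz": -0.2,"wx": 0,"wy": 0,"wz": 4},
    {"tx": 0,"ty": 0,"tz": -0.2,"wx": 0,"wy": 0,"wz": 6}
  ]
}}

```text
time: 9.13
ee_pos: [0.4946, 0.1753, 0.1999]
tcp_rot: [0.849, 0.529, 0.0, -0.0]
ft_force: [-1.2, 0.5, 2.5]
opening: 0.0161
grasp_force: 40.3
```

```bash
python3 o.py
```

```text
{'time': 9.1333, 'qpos': [0.1935, 0.0554, 1.5937, 0.0002, 1.492, 0.6494], 'ee_pos': [0.4946, 0.1753, 0.1999], 'tcp_rot': [0.8486, 0.529, 0.0003, -0.0], 'ft_force': [-1.173, 0.4799, 2.5127], 'ft_torque': [0.1587, 0.2127, 0.0415]}
```

{"op": "send_rows", "data": {
  "commands": [
    {"tx": 0,"ty": 0,"tz": 0,"wx": 0,"wy": 0,"wz": 2},
    {"tx": 0,"ty": 0,"tz": 0,"wx": 0,"wy": 0,"wz": 4},
    {"tx": 0,"ty": 0,"tz": 0,"wx": 0,"wy": 0,"wz": 6}
  ]
}}

```text
time: 9.38
ee_pos: [0.4946, 0.1752, 0.1999]
tcp_rot: [0.875, 0.484, 0.0, -0.0]
ft_force: [-1.2, 0.1, 2.2]
opening: 0.0157
grasp_force: 40.3
```

```bash
python3 o.py
```

```text
{'time': 9.3833, 'qpos': [0.1935, 0.0554, 1.5937, 0.0002, 1.492, 0.7542], 'ee_pos': [0.4946, 0.1752, 0.1999], 'tcp_rot': [0.8752, 0.4838, 0.0003, -0.0], 'ft_force': [-1.2452, 0.1208, 2.1528], 'ft_torque': [0.172, 0.2384, 0.0374]}
```

{"op": "send_rows", "data": {
  "commands": [
    {"tx": 0,"ty": -0.3,"tz": 0,"wx": 0,"wy": 0,"wz": 2},
    {"tx": 0,"ty": -0.5,"tz": 0,"wx": 0,"wy": 0,"wz": 4},
    {"tx": 0,"ty": -0.5,"tz": 0,"wx": 0,"wy": 0,"wz": 6}
  ]
}}

```text
time: 9.63
ee_pos: [0.4941, 0.1755, 0.1998]
tcp_rot: [0.899, 0.437, 0.0, -0.0]
ft_force: [-1.1, -0.3, 1.2]
opening: 0.0159
grasp_force: 40.1
```

{"op": "send_rows", "data": {
  "commands": [
    {"tx": 0,"ty": 0,"tz": 0,"wx": 0,"wy": 0,"wz": 2},
    {"tx": 0,"ty": 0,"tz": 0,"wx": 0,"wy": 0,"wz": 4},
    {"tx": 0,"ty": 0,"tz": 0,"wx": 0,"wy": 0,"wz": 6}
  ]
}}

```text
time: 9.88
ee_pos: [0.4941, 0.1755, 0.1996]
tcp_rot: [0.921, 0.39, -0.0, -0.0]
ft_force: [-0.2, 0.3, -4.0]
opening: 0.0158
grasp_force: 39.6
```

{"op": "send_rows", "data": {
  "commands": [
    {"tx": 0,"ty": 0,"tz": 0,"wx": 0,"wy": 0,"wz": 2},
    {"tx": 0,"ty": 0,"tz": 0,"wx": 0,"wy": 0,"wz": 4},
    {"tx": 0,"ty": 0,"tz": 0,"wx": 0,"wy": 0,"wz": 6}
  ]
}}

```text
time: 10.13
ee_pos: [0.494, 0.1754, 0.1993]
tcp_rot: [0.94, 0.341, -0.0, -0.0]
ft_force: [-0.3, 0.3, -3.4]
opening: 0.0157
grasp_force: 39.6
```

```bash
python3 o.py
```

```text
{'time': 10.1333, 'qpos': [0.1941, 0.0553, 1.595, 0.0001, 1.4918, 1.069], 'ee_pos': [0.494, 0.1754, 0.1993], 'tcp_rot': [0.9401, 0.341, -0.0002, -0.0001], 'ft_force': [-0.2895, 0.2914, -3.4098], 'ft_torque': [0.0429, 0.0015, 0.0338]}
```

The force fell away at a yaw of about 46°. I'll ease down to see whether it is in the hexagon.

{"op": "send_rows", "data": {
  "commands": [
    {"tx": 0,"ty": 0,"tz": 0.5,"wx": 0,"wy": 0,"wz": 0},
    {"tx": 0,"ty": 0,"tz": 1,"wx": 0,"wy": 0,"wz": 0},
    {"tx": 0,"ty": 0,"tz": 1,"wx": 0,"wy": 0,"wz": 0}
  ]
}}

```text
time: 10.38
ee_pos: [0.494, 0.1755, 0.1984]
tcp_rot: [0.94, 0.342, -0.0, -0.0]
ft_force: [-0.2, 0.1, -4.2]
opening: 0.016
grasp_force: 39.6
```

{"op": "send_rows", "data": {
  "commands": [
    {"tx": 0,"ty": 0,"tz": 0.5,"wx": 0,"wy": 0,"wz": 0},
    {"tx": 0,"ty": 0,"tz": 1,"wx": 0,"wy": 0,"wz": 0},
    {"tx": 0,"ty": 0,"tz": 1,"wx": 0,"wy": 0,"wz": 0}
  ]
}}

```text
time: 10.63
ee_pos: [0.4941, 0.1754, 0.1975]
tcp_rot: [0.94, 0.342, -0.0, -0.0]
ft_force: [-0.7, 1.2, -4.2]
opening: 0.0163
grasp_force: 39.6
```

```bash
python3 o.py
```

```text
{'time': 10.6333, 'qpos': [0.1941, 0.056, 1.5979, 0.0001, 1.4878, 1.0669], 'ee_pos': [0.4941, 0.1754, 0.1975], 'tcp_rot': [0.9397, 0.342, -0.0, -0.0], 'ft_force': [-0.7375, 1.2354, -4.2001], 'ft_torque': [0.1461, 0.1227, -0.0207]}
```

{"op": "send_rows", "data": {
  "commands": [
    {"tx": 0,"ty": 0,"tz": 0.7,"wx": 0,"wy": 0,"wz": 0},
    {"tx": 0,"ty": 0,"tz": 1.4,"wx": 0,"wy": 0,"wz": 0},
    {"tx": 0,"ty": 0,"tz": 1.5,"wx": 0,"wy": 0,"wz": 0}
  ]
}}

```text
time: 10.88
ee_pos: [0.494, 0.1754, 0.196]
tcp_rot: [0.94, 0.342, -0.0, -0.0]
ft_force: [-1.4, -0.0, -3.5]
opening: 0.0158
grasp_force: 39.6
```

{"op": "send_rows", "data": {
  "commands": [
    {"tx": 0,"ty": 0,"tz": 0.7,"wx": 0,"wy": 0,"wz": 0},
    {"tx": 0,"ty": 0,"tz": 1.4,"wx": 0,"wy": 0,"wz": 0},
    {"tx": 0,"ty": 0,"tz": 1.5,"wx": 0,"wy": 0,"wz": 0}
  ]
}}

```text
time: 11.13
ee_pos: [0.494, 0.1754, 0.1945]
tcp_rot: [0.94, 0.342, -0.0, -0.0]
ft_force: [-0.4, -1.2, -3.2]
opening: 0.0159
grasp_force: 39.6
```

```bash
python3 o.py
```

```text
{'time': 11.1333, 'qpos': [0.1941, 0.0575, 1.6025, 0.0001, 1.4818, 1.0672], 'ee_pos': [0.494, 0.1754, 0.1945], 'tcp_rot': [0.9398, 0.3418, -0.0001, -0.0001], 'ft_force': [-0.426, -1.2112, -3.2031], 'ft_torque': [0.0473, 0.1307, 0.0174]}
```

{"op": "send_rows", "data": {
  "commands": [
    {"tx": 0,"ty": 0,"tz": 0.7,"wx": 0,"wy": 0,"wz": 0},
    {"tx": 0,"ty": 0,"tz": 1.4,"wx": 0,"wy": 0,"wz": 0},
    {"tx": 0,"ty": 0,"tz": 1.5,"wx": 0,"wy": 0,"wz": 0}
  ]
}}

```text
time: 11.38
ee_pos: [0.494, 0.1754, 0.193]
tcp_rot: [0.94, 0.342, -0.0, -0.0]
ft_force: [-1.5, -0.6, -3.4]
opening: 0.0163
grasp_force: 39.6
```

{"op": "send_rows", "data": {
  "commands": [
    {"tx": 0,"ty": 0,"tz": 0.7,"wx": 0,"wy": 0,"wz": 0},
    {"tx": 0,"ty": 0,"tz": 1.3,"wx": 0,"wy": 0,"wz": 0},
    {"tx": 0,"ty": 0,"tz": 1.3,"wx": 0,"wy": 0,"wz": 0}
  ]
}}

```text
time: 11.63
ee_pos: [0.494, 0.1755, 0.1917]
tcp_rot: [0.94, 0.342, -0.0, -0.0]
ft_force: [0.2, 0.5, -3.7]
opening: 0.0163
grasp_force: 39.6
```

{"op": "send_rows", "data": {
  "commands": [
    {"tx": 0,"ty": 0,"tz": 0.4,"wx": 0,"wy": 0,"wz": 0},
    {"tx": 0,"ty": 0,"tz": 0.6,"wx": 0,"wy": 0,"wz": 0},
    {"tx": 0,"ty": 0,"tz": 0.6,"wx": 0,"wy": 0,"wz": 0}
  ]
}}

```text
time: 11.88
ee_pos: [0.4942, 0.1755, 0.1914]
tcp_rot: [0.94, 0.342, 0.0, -0.0]
ft_force: [-0.4, -0.1, -1.4]
opening: 0.0162
grasp_force: 39.8
```

```bash
python3 o.py
```

```text
{'time': 11.8833, 'qpos': [0.1942, 0.059, 1.6073, 0.0001, 1.475, 1.0673], 'ee_pos': [0.4942, 0.1755, 0.1914], 'tcp_rot': [0.9398, 0.3418, 0.0002, -0.0], 'ft_force': [-0.3557, -0.0614, -1.3583], 'ft_torque': [0.0317, 0.1402, 0.0001]}
```

{"op": "send_rows", "data": {
  "commands": [
    {"tx": 0,"ty": 0,"tz": -0.1,"wx": 0,"wy": 0,"wz": 2},
    {"tx": 0,"ty": 0,"tz": -0.1,"wx": 0,"wy": 0,"wz": 4},
    {"tx": 0,"ty": 0,"tz": -0.1,"wx": 0,"wy": 0,"wz": 6}
  ]
}}

```text
time: 12.13
ee_pos: [0.4941, 0.1755, 0.1914]
tcp_rot: [0.957, 0.291, 0.0, -0.0]
ft_force: [-0.8, 0.3, -1.4]
opening: 0.0158
grasp_force: 39.8
```

```bash
python3 o.py
```

```text
{'time': 12.1333, 'qpos': [0.1942, 0.059, 1.6072, 0.0001, 1.4753, 1.1737], 'ee_pos': [0.4941, 0.1755, 0.1914], 'tcp_rot': [0.9566, 0.2913, 0.0001, -0.0], 'ft_force': [-0.8435, 0.3098, -1.3629], 'ft_torque': [0.1001, 0.0709, 0.0344]}
```

{"op": "send_rows", "data": {
  "commands": [
    {"tx": 0,"ty": 0,"tz": 0,"wx": 0,"wy": 0,"wz": 2},
    {"tx": 0,"ty": 0,"tz": 0,"wx": 0,"wy": 0,"wz": 4}
  ]
}}

```text
time: 12.3
ee_pos: [0.4941, 0.1755, 0.1914]
tcp_rot: [0.966, 0.258, 0.0, -0.0]
ft_force: [-0.1, -0.0, -2.2]
opening: 0.0155
grasp_force: 39.8
```

```bash
python3 o.py
```

```text
{'time': 12.3, 'qpos': [0.1941, 0.059, 1.6072, 0.0002, 1.4752, 1.2435], 'ee_pos': [0.4941, 0.1755, 0.1914], 'tcp_rot': [0.9662, 0.2578, 0.0001, -0.0001], 'ft_force': [-0.1417, -0.0449, -2.1656], 'ft_torque': [0.1704, 0.0655, 0.0196]}
```

{"op": "send_rows", "data": {
  "commands": [
    {"tx": 0,"ty": 0,"tz": 0,"wx": 0,"wy": 0,"wz": 2},
    {"tx": 0,"ty": 0,"tz": 0,"wx": 0,"wy": 0,"wz": 4}
  ]
}}

```text
time: 12.47
ee_pos: [0.4941, 0.1755, 0.1914]
tcp_rot: [0.975, 0.224, 0.0, -0.0]
ft_force: [-0.8, 0.9, -1.8]
opening: 0.016
grasp_force: 39.8
```

```bash
python3 o.py
```

```text
{'time': 12.4667, 'qpos': [0.1942, 0.059, 1.6072, 0.0002, 1.4752, 1.3133], 'ee_pos': [0.4941, 0.1755, 0.1914], 'tcp_rot': [0.9746, 0.2239, 0.0001, -0.0001], 'ft_force': [-0.7989, 0.9103, -1.8438], 'ft_torque': [0.1326, 0.1028, 0.1066]}
```

{"op": "send_rows", "data": {
  "commands": [
    {"tx": 0,"ty": 0,"tz": 0,"wx": 0,"wy": 0,"wz": 2},
    {"tx": 0,"ty": 0,"tz": 0,"wx": 0,"wy": 0,"wz": 4}
  ]
}}

```text
time: 12.63
ee_pos: [0.4941, 0.1755, 0.1914]
tcp_rot: [0.982, 0.19, 0.0, -0.0]
ft_force: [0.6, 0.5, -3.0]
opening: 0.016
grasp_force: 39.8
```

```bash
python3 o.py
```

```text
{'time': 12.6333, 'qpos': [0.1942, 0.059, 1.6072, 0.0001, 1.4752, 1.3831], 'ee_pos': [0.4941, 0.1755, 0.1914], 'tcp_rot': [0.9818, 0.1898, 0.0001, -0.0001], 'ft_force': [0.6228, 0.4609, -3.01], 'ft_torque': [0.0989, 0.152, 0.1268]}
```

{"op": "send_rows", "data": {
  "commands": [
    {"tx": 0,"ty": 0,"tz": 0,"wx": 0,"wy": 0,"wz": 2},
    {"tx": 0,"ty": 0,"tz": 0,"wx": 0,"wy": 0,"wz": 4}
  ]
}}

```text
time: 12.8
ee_pos: [0.4941, 0.1755, 0.1914]
tcp_rot: [0.988, 0.155, 0.0, -0.0]
ft_force: [-0.3, 1.2, -2.6]
opening: 0.016
grasp_force: 39.8
```

```bash
python3 o.py
```

```text
{'time': 12.8, 'qpos': [0.1941, 0.059, 1.6072, 0.0001, 1.4752, 1.4529], 'ee_pos': [0.4941, 0.1755, 0.1914], 'tcp_rot': [0.9879, 0.1554, 0.0001, -0.0001], 'ft_force': [-0.2707, 1.1521, -2.5902], 'ft_torque': [0.0998, 0.1096, 0.1713]}
```

{"op": "send_rows", "data": {
  "commands": [
    {"tx": 0,"ty": 0,"tz": 0,"wx": 0,"wy": 0,"wz": 2},
    {"tx": 0,"ty": 0,"tz": 0,"wx": 0,"wy": 0,"wz": 3}
  ]
}}

```text
time: 12.97
ee_pos: [0.4941, 0.1755, 0.1914]
tcp_rot: [0.992, 0.129, 0.0, -0.0]
ft_force: [-0.6, 0.6, -1.9]
opening: 0.0162
grasp_force: 39.8
```

```bash
python3 o.py
```

```text
{'time': 12.9667, 'qpos': [0.1942, 0.059, 1.6072, 0.0001, 1.4752, 1.5054], 'ee_pos': [0.4941, 0.1755, 0.1914], 'tcp_rot': [0.9916, 0.1294, 0.0, -0.0001], 'ft_force': [-0.5895, 0.6375, -1.8542], 'ft_torque': [0.1194, 0.1137, 0.1437]}
```

{"op": "send_rows", "data": {
  "commands": [
    {"tx": 0,"ty": 0,"tz": 0,"wx": 0,"wy": 0,"wz": 1.5},
    {"tx": 0,"ty": 0,"tz": 0,"wx": 0,"wy": 0,"wz": 3}
  ]
}}

```text
time: 13.13
ee_pos: [0.4941, 0.1755, 0.1914]
tcp_rot: [0.995, 0.104, 0.0, -0.0]
ft_force: [-0.4, -0.5, -2.7]
opening: 0.0162
grasp_force: 39.8
```

```bash
python3 o.py
```

```text
{'time': 13.1333, 'qpos': [0.1942, 0.059, 1.6072, 0.0001, 1.4752, 1.5567], 'ee_pos': [0.4941, 0.1755, 0.1914], 'tcp_rot': [0.9946, 0.1039, 0.0001, -0.0001], 'ft_force': [-0.4129, -0.5413, -2.6625], 'ft_torque': [0.1165, 0.1009, 0.1711]}
```

{"op": "send_rows", "data": {
  "commands": [
    {"tx": 0,"ty": 0,"tz": 0,"wx": 0,"wy": 0,"wz": 1.5},
    {"tx": 0,"ty": 0,"tz": 0,"wx": 0,"wy": 0,"wz": 3}
  ]
}}

```text
time: 13.3
ee_pos: [0.4941, 0.1754, 0.1914]
tcp_rot: [0.997, 0.078, 0.0, -0.0]
ft_force: [0.2, 0.3, -1.8]
opening: 0.0158
grasp_force: 39.8
```

```bash
python3 o.py
```

```text
{'time': 13.3, 'qpos': [0.1941, 0.059, 1.6073, 0.0001, 1.4752, 1.6091], 'ee_pos': [0.4941, 0.1754, 0.1914], 'tcp_rot': [0.997, 0.0778, 0.0, -0.0001], 'ft_force': [0.2473, 0.328, -1.823], 'ft_torque': [0.0844, 0.0215, 0.1212]}
```

{"op": "send_rows", "data": {
  "commands": [
    {"tx": 0,"ty": 0,"tz": 0,"wx": 0,"wy": 0,"wz": 1.5},
    {"tx": 0,"ty": 0,"tz": 0,"wx": 0,"wy": 0,"wz": 3}
  ]
}}

```text
time: 13.47
ee_pos: [0.4941, 0.1755, 0.1914]
tcp_rot: [0.999, 0.052, 0.0, -0.0]
ft_force: [-0.1, 0.2, -1.5]
opening: 0.0161
grasp_force: 39.8
```

```bash
python3 o.py
```

```text
{'time': 13.4667, 'qpos': [0.1941, 0.059, 1.6073, 0.0001, 1.4752, 1.6615], 'ee_pos': [0.4941, 0.1755, 0.1914], 'tcp_rot': [0.9987, 0.0517, 0.0001, -0.0001], 'ft_force': [-0.1248, 0.152, -1.5133], 'ft_torque': [0.1319, 0.0549, 0.0864]}
```

{"op": "send_rows", "data": {
  "commands": [
    {"tx": 0,"ty": 0,"tz": 0,"wx": 0,"wy": 0,"wz": 1.5},
    {"tx": 0,"ty": 0,"tz": 0,"wx": 0,"wy": 0,"wz": 3}
  ]
}}

```text
time: 13.63
ee_pos: [0.4941, 0.1755, 0.1914]
tcp_rot: [1.0, 0.026, 0.0, -0.0]
ft_force: [-0.2, -0.3, -2.6]
opening: 0.016
grasp_force: 39.8
```

```bash
python3 o.py
```

```text
{'time': 13.6333, 'qpos': [0.1942, 0.059, 1.6072, 0.0001, 1.4752, 1.7138], 'ee_pos': [0.4941, 0.1755, 0.1914], 'tcp_rot': [0.9997, 0.0256, 0.0001, -0.0001], 'ft_force': [-0.1766, -0.2916, -2.5576], 'ft_torque': [0.1287, -0.0033, 0.1045]}
```

{"op": "send_rows", "data": {
  "commands": [
    {"tx": 0,"ty": 0,"tz": 0,"wx": 0,"wy": 0,"wz": 1},
    {"tx": 0,"ty": 0,"tz": 0,"wx": 0,"wy": 0,"wz": 2}
  ]
}}

```text
time: 13.8
ee_pos: [0.4941, 0.1755, 0.1914]
tcp_rot: [1.0, 0.008, 0.0, -0.0]
ft_force: [-0.8, 0.6, -1.0]
opening: 0.0161
grasp_force: 39.8
```

```bash
python3 o.py
```

```text
{'time': 13.8, 'qpos': [0.1942, 0.059, 1.6072, 0.0001, 1.4753, 1.7486], 'ee_pos': [0.4941, 0.1755, 0.1914], 'tcp_rot': [1.0, 0.0082, 0.0, -0.0001], 'ft_force': [-0.798, 0.5754, -0.9501], 'ft_torque': [0.0496, 0.0564, 0.0972]}
```

{"op": "send_rows", "data": {
  "commands": [
    {"tx": 0,"ty": 0,"tz": 0,"wx": 0,"wy": 0,"wz": 1},
    {"tx": 0,"ty": 0,"tz": 0,"wx": 0,"wy": 0,"wz": 2}
  ]
}}

```text
time: 13.97
ee_pos: [0.4941, 0.1755, 0.1914]
tcp_rot: [1.0, -0.01, 0.0, -0.0]
ft_force: [-0.2, 0.9, -2.8]
opening: 0.0161
grasp_force: 39.9
```

```bash
python3 o.py
```

```text
{'time': 13.9667, 'qpos': [0.1942, 0.059, 1.6073, 0.0001, 1.4752, 1.784], 'ee_pos': [0.4941, 0.1755, 0.1914], 'tcp_rot': [1.0, -0.0095, 0.0, -0.0], 'ft_force': [-0.237, 0.9315, -2.7778], 'ft_torque': [0.0544, 0.043, 0.0996]}
```

{"op": "send_rows", "data": {
  "commands": [
    {"tx": 0,"ty": 0,"tz": 0,"wx": 0,"wy": 0,"wz": 1},
    {"tx": 0,"ty": 0,"tz": 0,"wx": 0,"wy": 0,"wz": 2}
  ]
}}

```text
time: 14.13
ee_pos: [0.4941, 0.1755, 0.1914]
tcp_rot: [1.0, -0.027, 0.0, -0.0]
ft_force: [-0.4, 0.0, -1.4]
opening: 0.016
grasp_force: 39.9
```

```bash
python3 o.py
```

```text
{'time': 14.1333, 'qpos': [0.1942, 0.059, 1.6073, 0.0001, 1.4753, 1.8193], 'ee_pos': [0.4941, 0.1755, 0.1914], 'tcp_rot': [0.9996, -0.0272, 0.0, -0.0001], 'ft_force': [-0.354, 0.0321, -1.3516], 'ft_torque': [0.1244, -0.0071, 0.1152]}
```

{"op": "send_rows", "data": {
  "commands": [
    {"tx": 0,"ty": 0,"tz": 0,"wx": 0,"wy": 0,"wz": 1},
    {"tx": 0,"ty": 0,"tz": 0,"wx": 0,"wy": 0,"wz": 2}
  ]
}}

```text
time: 14.3
ee_pos: [0.4941, 0.1754, 0.1914]
tcp_rot: [0.999, -0.045, 0.0, -0.0]
ft_force: [-0.9, 0.4, -1.5]
opening: 0.0159
grasp_force: 39.9
```

```bash
python3 o.py
```

```text
{'time': 14.3, 'qpos': [0.1941, 0.059, 1.6072, 0.0001, 1.4753, 1.8543], 'ee_pos': [0.4941, 0.1754, 0.1914], 'tcp_rot': [0.999, -0.0447, 0.0, -0.0001], 'ft_force': [-0.9069, 0.4372, -1.5137], 'ft_torque': [0.0913, 0.0194, 0.1547]}
```

{"op": "send_rows", "data": {
  "commands": [
    {"tx": 0,"ty": 0,"tz": 0,"wx": 0,"wy": 0,"wz": 1},
    {"tx": 0,"ty": 0,"tz": 0,"wx": 0,"wy": 0,"wz": 2}
  ]
}}

```text
time: 14.47
ee_pos: [0.4941, 0.1755, 0.1914]
tcp_rot: [0.998, -0.062, 0.0, -0.0]
ft_force: [-0.6, 0.3, 0.0]
opening: 0.0157
grasp_force: 40.0
```

```bash
python3 o.py
```

```text
{'time': 14.4667, 'qpos': [0.1941, 0.059, 1.6073, 0.0001, 1.4753, 1.8893], 'ee_pos': [0.4941, 0.1755, 0.1914], 'tcp_rot': [0.9981, -0.0621, 0.0, -0.0001], 'ft_force': [-0.643, 0.2936, 0.022], 'ft_torque': [0.0642, -0.0227, 0.1956]}
```

{"op": "send_rows", "data": {
  "commands": [
    {"tx": 0,"ty": 0,"tz": 0,"wx": 0,"wy": 0,"wz": 1},
    {"tx": 0,"ty": 0,"tz": 0,"wx": 0,"wy": 0,"wz": 1.5}
  ]
}}

```text
time: 14.63
ee_pos: [0.4941, 0.1755, 0.1914]
tcp_rot: [0.997, -0.075, 0.0, -0.0]
ft_force: [0.1, 0.4, -0.6]
opening: 0.016
grasp_force: 40.0
```

```bash
python3 o.py
```

```text
{'time': 14.6333, 'qpos': [0.1941, 0.059, 1.6073, 0.0001, 1.4752, 1.9154], 'ee_pos': [0.4941, 0.1755, 0.1914], 'tcp_rot': [0.9972, -0.0752, 0.0, -0.0001], 'ft_force': [0.1059, 0.4494, -0.5929], 'ft_torque': [0.0642, -0.0102, 0.2509]}
```

{"op": "send_rows", "data": {
  "commands": [
    {"tx": 0,"ty": 0,"tz": 0,"wx": 0,"wy": 0,"wz": 1},
    {"tx": 0,"ty": 0,"tz": 0,"wx": 0,"wy": 0,"wz": 1.5}
  ]
}}

```text
time: 14.8
ee_pos: [0.4941, 0.1755, 0.1914]
tcp_rot: [0.996, -0.088, 0.0, -0.0]
ft_force: [-0.0, 0.5, -0.5]
opening: 0.0163
grasp_force: 40.1
```

```bash
python3 o.py
```

```text
{'time': 14.8, 'qpos': [0.1942, 0.059, 1.6073, 0.0001, 1.4752, 1.9415], 'ee_pos': [0.4941, 0.1755, 0.1914], 'tcp_rot': [0.9961, -0.0881, 0.0, -0.0001], 'ft_force': [-0.0234, 0.526, -0.5035], 'ft_torque': [0.0941, -0.0264, 0.1876]}
```

{"op": "send_rows", "data": {
  "commands": [
    {"tx": 0,"ty": 0,"tz": 0,"wx": 0,"wy": 0,"wz": 1},
    {"tx": 0,"ty": 0,"tz": 0,"wx": 0,"wy": 0,"wz": 2},
    {"tx": 0,"ty": 0,"tz": 0,"wx": 0,"wy": 0,"wz": 2}
  ]
}}

```text
time: 15.05
ee_pos: [0.4941, 0.1754, 0.1914]
tcp_rot: [0.994, -0.106, 0.0, -0.0]
ft_force: [0.4, 0.7, -0.7]
opening: 0.0159
grasp_force: 40.1
```

```bash
python3 o.py; python3 -c "
from h import *
a=save('scene','s5.png');t=[]
for i in range(6): snapshot('top');t.append(get_obs()['ft_torque'][2])
print(np.round(t,3))
save('','crop5.png',cv2.resize(a[130:230,350:450],(500,500),interpolation=cv2.INTER_CUBIC))"
```

```text
{'time': 15.05, 'qpos': [0.1941, 0.059, 1.6073, 0.0001, 1.4753, 1.9765], 'ee_pos': [0.4941, 0.1754, 0.1914], 'tcp_rot': [0.9944, -0.1056, 0.0, -0.0001], 'ft_force': [0.3561, 0.6614, -0.6795], 'ft_torque': [0.1256, 0.0256, 0.2101]}
[0.193 0.198 0.205 0.212 0.217 0.223]
```

View pics/crop5.png

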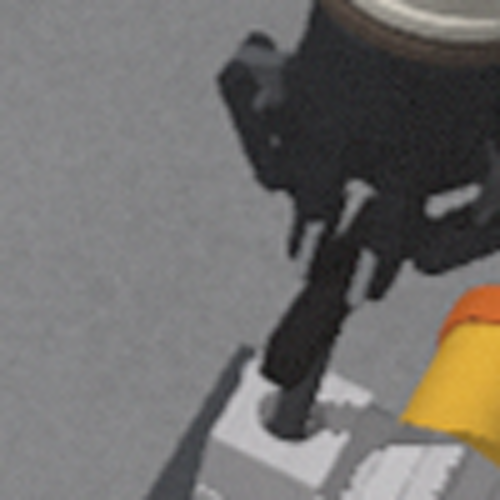

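The crop shows the bar's near end at about crop (285,362) and the key seated deep in the bore. I'll compare the bar's angle with the tool's yaw.

```bash
python3 -c "
from h import *
c=np.array([.4941,.1754])
for f in(4,0,-4,-8,-12,-16):
  r=np.radians(f);L=[]
  for s in(-.009,.009):
   for z in(.172,.200):
    p=c+.045*np.array([np.cos(r),np.sin(r)])+s*np.array([-np.sin(r),np.cos(r)])
    q=proj('scene',[*p,z]); L.append([(q[1]-350+.5)*5,(q[0]-130+.5)*5])
  print(f,np.round(L).astype(int).tolist())
"
```

```text
4 [[280, 391], [292, 353], [325, 403], [338, 366]]
0 [[273, 387], [285, 349], [316, 402], [329, 364]]
-4 [[266, 383], [278, 345], [308, 401], [321, 363]]
-8 [[260, 379], [271, 340], [301, 398], [313, 361]]
-12 [[253, 374], [265, 336], [293, 396], [305, 358]]
-16 [[248, 369], [259, 331], [285, 393], [297, 355]]
```

{"op": "send_rows", "data": {
  "commands": [
    {"tx": 0,"ty": 0,"tz": 0,"wx": 0,"wy": 0,"wz": 0},
    {"tx": 0,"ty": 0,"tz": 0,"wx": 0,"wy": 0,"wz": 0},
    {"tx": 0,"ty": 0,"tz": 0,"wx": 0,"wy": 0,"wz": 0}
  ],
  "grip_force": 80
}}

```text
time: 15.65
ee_pos: [0.4942, 0.1755, 0.1915]
tcp_rot: [0.994, -0.105, 0.0, -0.0]
ft_force: [0.6, 1.2, 3.4]
opening: 0.0145
grasp_force: 78.4
```

```bash
cat > t.py <<'E'
from h import *
t=[]
for i in range(4): a=snapshot('scene');t.append(get_obs()['ft_torque'])
o=get_obs();q=o['tcp_rot'];print('t',o['time'],'tz',np.round(t,3)[:,2],'yaw',round(float(np.degrees(2*np.arctan2(q[1],q[0]))),2),o['ft_force'].round(1),o['ee_pos'].round(4))
E
python3 t.py
```

```text
t 15.85 tz [0.198 0.096 0.161 0.122] yaw -12.03 [-0.4  0.7  4. ] [0.4942 0.1755 0.1915]
```

{"op": "send_rows", "data": {
  "commands": [
    {"tx": 0,"ty": 0,"tz": 0,"wx": 0,"wy": 0,"wz": 1},
    {"tx": 0,"ty": 0,"tz": 0,"wx": 0,"wy": 0,"wz": 1}
  ]
}}

```text
time: 16.02
ee_pos: [0.4942, 0.1754, 0.1915]
tcp_rot: [0.993, -0.114, 0.0, -0.0]
ft_force: [-0.5, 1.0, 4.8]
opening: 0.0135
grasp_force: 78.7
```

```bash
python3 t.py
```

```text
t 16.2167 tz [0.208 0.241 0.154 0.157] yaw -13.02 [-0.9  0.7  4.3] [0.4941 0.1755 0.1915]
```

{"op": "send_rows", "data": {
  "commands": [
    {"tx": 0,"ty": 0,"tz": -0.4,"wx": 0,"wy": 0,"wz": 1},
    {"tx": 0,"ty": 0,"tz": -0.4,"wx": 0,"wy": 0,"wz": 2},
    {"tx": 0,"ty": 0,"tz": -0.4,"wx": 0,"wy": 0,"wz": 2}
  ]
}}

```text
time: 16.47
ee_pos: [0.494, 0.1755, 0.1916]
tcp_rot: [0.991, -0.132, -0.0, -0.0]
ft_force: [-0.6, 0.3, 0.5]
opening: 0.0138
grasp_force: 78.6
```

```bash
python3 t.py; python3 -c "
from h import *
a=cv2.imread('pics/s5.png')[:,:,::-1];b=save('scene','s6.png')
f=lambda a:cv2.resize(a[175:225,385:435],(400,400),interpolation=cv2.INTER_CUBIC)
save('','crop6.png',np.hstack([f(a),f(b)]))"
```

```text
t 16.6667 tz [0.247 0.194 0.235 0.209] yaw -15.01 [-0.5 -0.  -0. ] [0.494  0.1754 0.1916]
```

View pics/crop6.png

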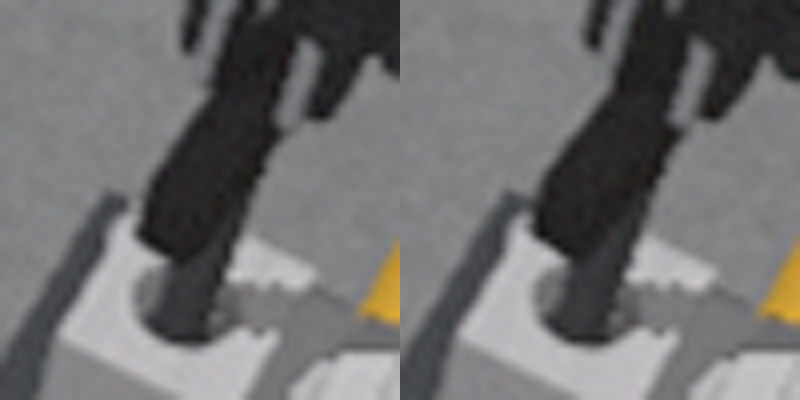

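```bash
cat > m.py <<'E'
from h import *
import sys
T=[];I=[]
for i in range(8): I.append(snapshot('scene').astype(np.float32).mean(2));T.append(get_obs()['ft_torque'][2])
np.save('pics/m%s.npy'%sys.argv[1],np.mean(I,0))
def edge(im):  # left edge column of bar end, rows 196..203, darkness threshold 85, subpixel
    c=[]
    for r in range(194,204):
        row=im[r,390:415];k=np.argmax(row<85);c.append(390+k-1+(row[k-1]-85)/(row[k-1]-row[k]))
    return np.round(np.mean(c),2)
g=lambda f:cv2.imread(f).astype(np.float32).mean(2)
o=get_obs();q=o['tcp_rot']
print('yaw',np.degrees(2*np.arctan2(q[1],q[0])).round(2),'torque',np.mean(T).round(3),'F',o['ft_force'].round(1),'edge',edge(np.mean(I,0)),'s5,s6',edge(g('pics/s5.png')),edge(g('pics/s6.png')),'t',o['time'])
c=np.array([.4941,.1754])
for f in(0,-5,-10,-15,-20):
  r=np.radians(f);d=np.array([np.cos(r),np.sin(r)]);n=np.array([-np.sin(r),np.cos(r)])
  a=proj('scene',[*(c+.045*d-.009*n),.172]);b=proj('scene',[*(c+.045*d-.009*n),.2])
  print(f,np.round(np.interp(-198.5,[-a[0],-b[0]],[a[1],b[1]]),2),a.round(1),b.round(1))
E
python3 m.py a
```

```text
yaw -15.02 torque 0.198 F [-0.1  0.  -3.7] edge 399.83 s5,s6 400.86 399.85 t 17.1167
0 406.47 [206.9 404.1] [199.3 406.5]
-5 404.65 [205.9 402.4] [198.3 404.7]
-10 402.65 [204.8 400.8] [197.1 403.1]
-15 400.76 [203.5 399.3] [195.9 401.5]
-20 398.98 [202.2 397.9] [194.5 400.1]
```

{"op": "send_rows", "data": {
  "commands": [
    {"tx": 0,"ty": 0,"tz": 0,"wx": 0,"wy": 0,"wz": 1.5},
    {"tx": 0,"ty": 0,"tz": 0,"wx": 0,"wy": 0,"wz": 3},
    {"tx": 0,"ty": 0,"tz": 0,"wx": 0,"wy": 0,"wz": 3}
  ]
}}

```text
time: 17.37
ee_pos: [0.494, 0.1754, 0.1916]
tcp_rot: [0.988, -0.157, -0.0, -0.0]
ft_force: [0.6, 0.1, -2.6]
opening: 0.0134
grasp_force: 78.4
```

```bash
python3 m.py b|head -1
```

```text
yaw -18.01 torque 0.177 F [ 0.1 -0.4 -5.1] edge 399.23 s5,s6 400.86 399.85 t 17.7667
```

{"op": "send_rows", "data": {
  "commands": [
    {"tx": 0,"ty": 0,"tz": 0,"wx": 0,"wy": 0,"wz": -1.5},
    {"tx": 0,"ty": 0,"tz": 0,"wx": 0,"wy": 0,"wz": -3},
    {"tx": 0,"ty": 0,"tz": 0,"wx": 0,"wy": 0,"wz": -3}
  ]
}}

```text
time: 18.02
ee_pos: [0.494, 0.1754, 0.1917]
tcp_rot: [0.992, -0.13, -0.0, -0.0]
ft_force: [-0.1, 0.4, -4.6]
opening: 0.014
grasp_force: 78.3
```

```bash
python3 m.py c|head -1
```

```text
yaw -15.04 torque -0.065 F [-0.1 -1.  -6. ] edge 399.57 s5,s6 400.86 399.85 t 18.4167
```

{"op": "send_rows", "data": {
  "commands": [
    {"tx": 0,"ty": 0,"tz": 0,"wx": 0,"wy": 0,"wz": -1.5},
    {"tx": 0,"ty": 0,"tz": 0,"wx": 0,"wy": 0,"wz": -3},
    {"tx": 0,"ty": 0,"tz": 0,"wx": 0,"wy": 0,"wz": -3}
  ]
}}

```text
time: 18.67
ee_pos: [0.494, 0.1754, 0.1916]
tcp_rot: [0.995, -0.104, -0.0, -0.0]
ft_force: [-0.2, -0.7, -5.2]
opening: 0.0138
grasp_force: 78.3
```

```bash
python3 m.py d|head -1
```

```text
yaw -12.04 torque -0.078 F [ 0.1  1.3 -6. ] edge 400.12 s5,s6 400.86 399.85 t 19.0667
```

{"op": "send_rows", "data": {
  "commands": [
    {"tx": 0,"ty": 0,"tz": 0,"wx": 0,"wy": 0,"wz": -1.5},
    {"tx": 0,"ty": 0,"tz": 0,"wx": 0,"wy": 0,"wz": -3},
    {"tx": 0,"ty": 0,"tz": 0,"wx": 0,"wy": 0,"wz": -3}
  ]
}}

```text
time: 19.32
ee_pos: [0.4941, 0.1754, 0.1917]
tcp_rot: [0.997, -0.078, -0.0, -0.0]
ft_force: [-0.1, 0.2, -6.6]
opening: 0.0139
grasp_force: 78.3
```

```bash
python3 m.py e|head -1
```

```text
yaw -9.05 torque -0.086 F [-0.3  0.8 -8. ] edge 400.71 s5,s6 400.86 399.85 t 19.7167
```

```bash
python3 - <<'E'
from h import *
g=lambda f:cv2.imread(f).astype(np.float32).mean(2)
I={'s5 -12':g('pics/s5.png'),'s6 -15':g('pics/s6.png')}
for k,y in zip('abcde',(-15,-18,-15,-12,-9)): I[k+' %d'%y]=np.load('pics/m%s.npy'%k)
for k,im in I.items():
    L=[]
    for r in (188,191,194,196,198,200,202):
        row=im[r,385:425];j=np.argmax(row<80);L.append(385+j-1+(row[j-1]-80)/(row[j-1]-row[j]))
    print(k,np.round(L,2))
c=np.array([.4941,.1754])
for f in(0,-5,-10,-15,-20):
  r=np.radians(f);d=np.array([np.cos(r),np.sin(r)]);n=np.array([-np.sin(r),np.cos(r)])
  P=[proj('scene',[*(c+u*d+v*n),z])[::-1] for u in(0.01,.045) for v in(-.009,.009) for z in(.172,.2)]
  m=np.zeros((4000,6400),np.uint8);cv2.fillConvexPoly(m,cv2.convexHull((np.array(P)*10+5).round().astype(np.int32)),1)
  print(f,[round(np.argmax(m[w*10+5])/10-.5,2) for w in(188,191,194,196,198,200,202)])
E
```

```text
s5 -12 [409.68 407.55 405.58 404.16 403.18 397.59 396.04]
s6 -15 [409.18 406.9  404.54 402.89 402.05 397.74 396.24]
a -15 [409.18 406.93 404.56 402.85 402.06 397.63 396.06]
b -18 [408.73 405.99 403.29 401.51 401.07 397.61 396.22]
c -15 [408.94 406.57 403.95 402.4  401.5  397.63 396.05]
d -12 [409.55 407.2  405.09 403.54 402.49 397.61 396.14]
e -9 [409.89 408.11 406.11 404.83 403.67 397.64 396.09]
0 [np.float64(410.8), np.float64(409.7), np.float64(408.5), np.float64(407.8), np.float64(407.0), np.float64(406.3), np.float64(405.6)]
-5 [np.float64(410.0), np.float64(408.5), np.float64(406.9), np.float64(405.9), np.float64(404.9), np.float64(404.2), np.float64(403.6)]
-10 [np.float64(409.1), np.float64(407.1), np.float64(405.1), np.float64(403.8), np.float64(402.8), np.float64(402.2), np.float64(401.6)]
-15 [np.float64(408.0), np.float64(405.5), np.float64(403.1), np.float64(401.5), np.float64(400.9), np.float64(400.3), np.float64(399.7)]
-20 [np.float64(406.7), np.float64(403.6), np.float64(400.6), np.float64(399.7), np.float64(399.1), np.float64(398.5), np.float64(398.0)]
```

```bash
cat > t.py <<'E'
from h import *
t=[]
for i in range(4): t.append(get_obs()['ft_torque']);snapshot('scene')
t.append(get_obs()['ft_torque'])
o=get_obs();q=o['tcp_rot'];print('t',o['time'].round(2),'T',np.mean(t,0).round(3),'yaw',round(float(np.degrees(2*np.arctan2(q[1],q[0]))),2),o['ft_force'].round(1),o['ee_pos'].round(4))
E
```

{"op": "send_rows", "data": {
  "commands": [
    {"tx": 0,"ty": 0,"tz": 0.2,"wx": 0,"wy": 0,"wz": -1.5},
    {"tx": 0,"ty": 0,"tz": 0.2,"wx": 0,"wy": 0,"wz": -3},
    {"tx": 0,"ty": 0,"tz": 0.2,"wx": 0,"wy": 0,"wz": -3}
  ],
  "grip_force": 40
}}

```text
time: 19.97
ee_pos: [0.4941, 0.1755, 0.1917]
tcp_rot: [0.999, -0.052, 0.0, -0.0]
ft_force: [-0.1, 0.8, -5.5]
opening: 0.0137
grasp_force: 78.6
```

```bash
python3 t.py
```

```text
Traceback (most recent call last):
  File "t.py", line 5, in <module>
    o=get_obs();q=o['tcp_rot'];print('t',o['time'].round(2),'T',np.mean(t,0).round(3),'yaw',round(float(np.degrees(2*np.arctan2(q[1],q[0]))),2),o['ft_force'].round(1),o['ee_pos'].round(4))
                                         ^^^^^^^^^^^^^^^
AttributeError: 'float' object has no attribute 'round'
```

{"op": "send_rows", "data": {
  "commands": [
    {"tx": 0,"ty": 0,"tz": 0,"wx": 0,"wy": 0,"wz": -1.5},
    {"tx": 0,"ty": 0,"tz": 0,"wx": 0,"wy": 0,"wz": -3},
    {"tx": 0,"ty": 0,"tz": 0,"wx": 0,"wy": 0,"wz": -3}
  ]
}}

```text
time: 20.42
ee_pos: [0.4941, 0.1755, 0.1917]
tcp_rot: [1.0, -0.026, 0.0, -0.0]
ft_force: [0.5, 0.2, -4.7]
opening: 0.0135
grasp_force: 78.8
```

```bash
python3 t.py
```

```text
Traceback (most recent call last):
  File "t.py", line 5, in <module>
    o=get_obs();q=o['tcp_rot'];print('t',o['time'].round(2),'T',np.mean(t,0).round(3),'yaw',round(float(np.degrees(2*np.arctan2(q[1],q[0]))),2),o['ft_force'].round(1),o['ee_pos'].round(4))
                                         ^^^^^^^^^^^^^^^
AttributeError: 'float' object has no attribute 'round'
```

{"op": "send_rows", "data": {
  "commands": [
    {"tx": 0,"ty": 0,"tz": 0,"wx": 0,"wy": 0,"wz": -1.5},
    {"tx": 0,"ty": 0,"tz": 0,"wx": 0,"wy": 0,"wz": -3},
    {"tx": 0,"ty": 0,"tz": 0,"wx": 0,"wy": 0,"wz": -3}
  ]
}}

```text
time: 20.87
ee_pos: [0.4941, 0.1755, 0.1916]
tcp_rot: [1.0, 0.0, 0.0, -0.0]
ft_force: [-0.4, 0.6, -3.2]
opening: 0.0142
grasp_force: 79.0
```

```bash
python3 t.py
```

```text
Traceback (most recent call last):
  File "t.py", line 5, in <module>
    o=get_obs();q=o['tcp_rot'];print('t',o['time'].round(2),'T',np.mean(t,0).round(3),'yaw',round(float(np.degrees(2*np.arctan2(q[1],q[0]))),2),o['ft_force'].round(1),o['ee_pos'].round(4))
                                         ^^^^^^^^^^^^^^^
AttributeError: 'float' object has no attribute 'round'
```

```bash
sed -i "s/o\['time'\].round(2)/round(float(o['time']),2)/" t.py; python3 t.py
```

```text
t 21.27 T [ 0.1    0.028 -0.067] yaw -0.05 [ 0.1  0.6 -2.3] [0.4941 0.1755 0.1916]
```

{"op": "send_rows", "data": {
  "commands": [
    {"tx": 0,"ty": 0,"tz": 0,"wx": 0,"wy": 0,"wz": -1.5},
    {"tx": 0,"ty": 0,"tz": 0,"wx": 0,"wy": 0,"wz": -3},
    {"tx": 0,"ty": 0,"tz": 0,"wx": 0,"wy": 0,"wz": -3}
  ]
}}

```text
time: 21.52
ee_pos: [0.4941, 0.1755, 0.1916]
tcp_rot: [1.0, 0.026, 0.0, -0.0]
ft_force: [0.6, 0.2, -2.1]
opening: 0.0139
grasp_force: 79.2
```

```bash
python3 t.py
```

```text
t 21.72 T [ 0.119  0.065 -0.076] yaw 2.92 [-0.1  0.1 -2.8] [0.4941 0.1754 0.1916]
```

The reversal drags the screw straight back with no free play, so the key has been turning it by friction. The rise to 0.2 N m was the key slipping through its play against the stopped screw. The true dead stop should come just past −18°, so I'll tighten again.

{"op": "send_rows", "data": {
  "commands": [
    {"tx": 0,"ty": 0,"tz": 0,"wx": 0,"wy": 0,"wz": 4},
    {"tx": 0,"ty": 0,"tz": 0,"wx": 0,"wy": 0,"wz": 8},
    {"tx": 0,"ty": 0,"tz": 0,"wx": 0,"wy": 0,"wz": 12},
    {"tx": 0,"ty": 0,"tz": 0,"wx": 0,"wy": 0,"wz": 16},
    {"tx": 0,"ty": 0,"tz": 0,"wx": 0,"wy": 0,"wz": 18},
    {"tx": 0,"ty": 0,"tz": 0,"wx": 0,"wy": 0,"wz": 18}
  ]
}}

```text
time: 22.22
ee_pos: [0.4941, 0.1754, 0.1916]
tcp_rot: [0.991, -0.132, 0.0, -0.0]
ft_force: [-0.9, -0.3, -1.7]
opening: 0.0139
grasp_force: 79.3
```

```bash
python3 t.py
```

```text
t 22.42 T [ 0.05  -0.002  0.052] yaw -14.96 [ 0.9  0.7 -1.6] [0.4941 0.1754 0.1916]
```

{"op": "send_rows", "data": {
  "commands": [
    {"tx": 0,"ty": 0,"tz": 0,"wx": 0,"wy": 0,"wz": 2},
    {"tx": 0,"ty": 0,"tz": 0,"wx": 0,"wy": 0,"wz": 3},
    {"tx": 0,"ty": 0,"tz": 0,"wx": 0,"wy": 0,"wz": 3}
  ]
}}

```text
time: 22.67
ee_pos: [0.4941, 0.1755, 0.1916]
tcp_rot: [0.988, -0.157, 0.0, -0.0]
ft_force: [0.2, -0.3, -0.6]
opening: 0.014
grasp_force: 79.5
```

```bash
python3 t.py
```

```text
t 22.87 T [ 0.084 -0.004  0.181] yaw -17.98 [ 0.4  0.  -0.3] [0.4941 0.1754 0.1916]
```

{"op": "send_rows", "data": {
  "commands": [
    {"tx": 0,"ty": 0,"tz": 0,"wx": 0,"wy": 0,"wz": 1},
    {"tx": 0,"ty": 0,"tz": 0,"wx": 0,"wy": 0,"wz": 2},
    {"tx": 0,"ty": 0,"tz": 0,"wx": 0,"wy": 0,"wz": 2}
  ]
}}

```text
time: 23.12
ee_pos: [0.4941, 0.1755, 0.1916]
tcp_rot: [0.985, -0.175, 0.0, -0.0]
ft_force: [-0.6, 0.4, -0.6]
opening: 0.0135
grasp_force: 79.6
```

```bash
python3 t.py
```

```text
t 23.32 T [ 0.077 -0.017  0.175] yaw -20.02 [ 0.2  0.1 -0.9] [0.4941 0.1755 0.1916]
```

{"op": "send_rows", "data": {
  "commands": [
    {"tx": 0,"ty": 0,"tz": 0,"wx": 0,"wy": 0,"wz": 1},
    {"tx": 0,"ty": 0,"tz": 0,"wx": 0,"wy": 0,"wz": 2},
    {"tx": 0,"ty": 0,"tz": 0,"wx": 0,"wy": 0,"wz": 2}
  ]
}}

```text
time: 23.57
ee_pos: [0.4941, 0.1755, 0.1916]
tcp_rot: [0.981, -0.192, 0.0, -0.0]
ft_force: [0.9, 0.2, -0.5]
opening: 0.0134
grasp_force: 79.7
```

```bash
python3 t.py
```

```text
t 23.77 T [ 0.076 -0.015  0.183] yaw -22.02 [-0.1 -0.1  0.1] [0.4941 0.1754 0.1916]
```

{"op": "send_rows", "data": {
  "commands": [
    {"tx": 0,"ty": 0,"tz": 0,"wx": 0,"wy": 0,"wz": 1},
    {"tx": 0,"ty": 0,"tz": 0,"wx": 0,"wy": 0,"wz": 2},
    {"tx": 0,"ty": 0,"tz": 0,"wx": 0,"wy": 0,"wz": 2}
  ]
}}

```text
time: 24.02
ee_pos: [0.4941, 0.1754, 0.1916]
tcp_rot: [0.978, -0.209, 0.0, -0.0]
ft_force: [0.8, 0.6, -0.4]
opening: 0.0137
grasp_force: 79.8
```

```bash
python3 t.py
```

```text
t 24.22 T [ 0.052 -0.024  0.176] yaw -24.02 [ 0.6 -0.7  0.6] [0.4941 0.1755 0.1916]
```

{"op": "send_rows", "data": {
  "commands": [
    {"tx": 0,"ty": 0,"tz": 0,"wx": 0,"wy": 0,"wz": 1},
    {"tx": 0,"ty": 0,"tz": 0,"wx": 0,"wy": 0,"wz": 2},
    {"tx": 0,"ty": 0,"tz": 0,"wx": 0,"wy": 0,"wz": 2}
  ]
}}

```text
time: 24.47
ee_pos: [0.4941, 0.1754, 0.1916]
tcp_rot: [0.974, -0.226, 0.0, -0.0]
ft_force: [0.1, -0.3, -0.6]
opening: 0.0137
grasp_force: 79.8
```

```bash
python3 t.py
```

```text
t 24.67 T [ 0.024 -0.026  0.11 ] yaw -26.02 [-0.  -0.2  1. ] [0.4941 0.1755 0.1916]
```

```bash
python3 - <<'E'
from h import *
im=np.mean([snapshot('scene').astype(np.float32).mean(2) for _ in range(4)],0); np.save('pics/mf.npy',im)
L=[]
for r in (188,191,194,196,198):
    row=im[r,385:425];j=np.argmax(row<80);L.append(385+j-1+(row[j-1]-80)/(row[j-1]-row[j]))
print(np.round(L,2))
c=np.array([.4941,.1754])
for f in(-10,-15,-20,-25,-30):
  r=np.radians(f);d=np.array([np.cos(r),np.sin(r)]);n=np.array([-np.sin(r),np.cos(r)])
  P=[proj('scene',[*(c+u*d+v*n),z])[::-1] for u in(0.01,.045) for v in(-.009,.009) for z in(.172,.2)]
  m=np.zeros((4000,6400),np.uint8);cv2.fillConvexPoly(m,cv2.convexHull((np.array(P)*10+5).round().astype(np.int32)),1)
  print(f,[round(np.argmax(m[w*10+5])/10-.5,2) for w in(188,191,194,196,198)])
a=snapshot('scene'); b=snapshot('top')
save('','crop7.png',np.hstack([cv2.resize(a[140:240,350:450],(400,400),interpolation=cv2.INTER_CUBIC),cv2.resize(b[205:285,200:280],(400,400),interpolation=cv2.INTER_CUBIC)]))
E
```

```text
[406.99 402.92 399.65 399.01 398.27]
-10 [np.float64(409.1), np.float64(407.1), np.float64(405.1), np.float64(403.8), np.float64(402.8)]
-15 [np.float64(408.0), np.float64(405.5), np.float64(403.1), np.float64(401.5), np.float64(400.9)]
-20 [np.float64(406.7), np.float64(403.6), np.float64(400.6), np.float64(399.7), np.float64(399.1)]
-25 [np.float64(405.0), np.float64(401.4), np.float64(398.6), np.float64(398.0), np.float64(397.5)]
-30 [np.float64(403.0), np.float64(398.6), np.float64(397.0), np.float64(396.5), np.float64(396.0)]
```

View pics/crop7.png

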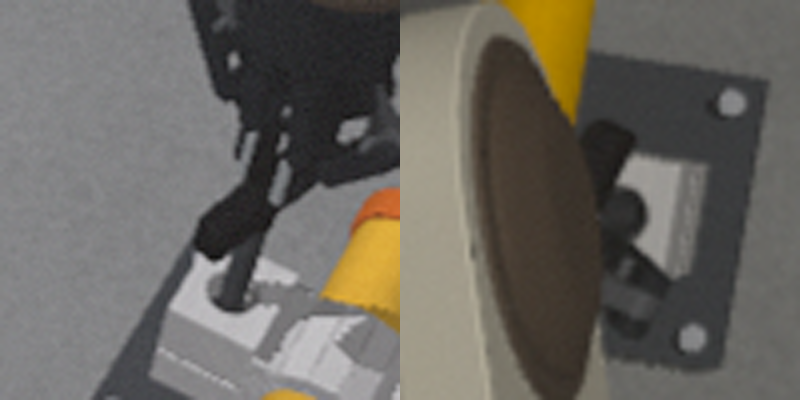

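The bar is at about −22° by image, so the key follows the tool, and torque is not climbing. There is no stop yet, so I carry on gently.

{"op": "send_rows", "data": {
  "commands": [
    {"tx": 0,"ty": 0,"tz": -0.2,"wx": 0,"wy": 0,"wz": 1},
    {"tx": 0,"ty": 0,"tz": -0.2,"wx": 0,"wy": 0,"wz": 2},
    {"tx": 0,"ty": 0,"tz": -0.2,"wx": 0,"wy": 0,"wz": 3},
    {"tx": 0,"ty": 0,"tz": -0.2,"wx": 0,"wy": 0,"wz": 3}
  ]
}}

```text
time: 25.3
ee_pos: [0.494, 0.1754, 0.1916]
tcp_rot: [0.968, -0.252, -0.0, 0.0]
ft_force: [0.3, 0.2, -2.5]
opening: 0.0138
grasp_force: 79.3
```

```bash
sed -i 's/range(4)/range(2)/' t.py; python3 t.py
```

```text
t 25.4 T [ 0.07  -0.026  0.113] yaw -29.03 [ 0.6  1.3 -2.8] [0.494  0.1754 0.1916]
```

{"op": "send_rows", "data": {
  "commands": [
    {"tx": 0,"ty": 0,"tz": 0,"wx": 0,"wy": 0,"wz": 1},
    {"tx": 0,"ty": 0,"tz": 0,"wx": 0,"wy": 0,"wz": 2},
    {"tx": 0,"ty": 0,"tz": 0,"wx": 0,"wy": 0,"wz": 3},
    {"tx": 0,"ty": 0,"tz": 0,"wx": 0,"wy": 0,"wz": 3}
  ]
}}

```text
time: 25.73
ee_pos: [0.494, 0.1754, 0.1916]
tcp_rot: [0.961, -0.277, -0.0, -0.0]
ft_force: [-0.1, 0.5, -3.2]
opening: 0.0134
grasp_force: 79.0
```

```bash
python3 t.py
```

```text
t 25.83 T [ 0.024 -0.038  0.043] yaw -32.03 [-0.4 -0.  -4.4] [0.494  0.1754 0.1916]
```

{"op": "send_rows", "data": {
  "commands": [
    {"tx": 0,"ty": 0,"tz": 0,"wx": 0,"wy": 0,"wz": 1},
    {"tx": 0,"ty": 0,"tz": 0,"wx": 0,"wy": 0,"wz": 2},
    {"tx": 0,"ty": 0,"tz": 0,"wx": 0,"wy": 0,"wz": 3},
    {"tx": 0,"ty": 0,"tz": 0,"wx": 0,"wy": 0,"wz": 3}
  ]
}}

```text
time: 26.17
ee_pos: [0.4941, 0.1755, 0.1917]
tcp_rot: [0.953, -0.302, -0.0, -0.0]
ft_force: [-0.1, 0.6, -4.8]
opening: 0.0138
grasp_force: 78.8
```

```bash
python3 t.py
```

```text
t 26.27 T [ 0.044 -0.011 -0.026] yaw -35.03 [-1.   0.5 -6.2] [0.494  0.1754 0.1917]
```

The torque has fallen to zero, so the key seems to be riding over the hexagon's corners against a stopped screw. I'll draw it straight up out of the hexagon, without twist, and feel for the hexagon's angle again.

{"op": "send_rows", "data": {
  "commands": [
    {"tx": 0,"ty": 0,"tz": -1,"wx": 0,"wy": 0,"wz": 0},
    {"tx": 0,"ty": 0,"tz": -2,"wx": 0,"wy": 0,"wz": 0}
  ]
}}

```text
time: 26.43
ee_pos: [0.4936, 0.1754, 0.1929]
tcp_rot: [0.954, -0.301, -0.001, 0.0]
ft_force: [-0.5, 0.3, -15.1]
opening: 0.0137
grasp_force: 76.9
```

```bash
python3 t.py
```

```text
t 26.53 T [ 0.04  -0.032 -0.041] yaw -35.02 [  0.1   0.1 -14.7] [0.4938 0.1754 0.1932]
```

{"op": "send_rows", "data": {
  "commands": [
    {"tx": 0,"ty": 0,"tz": -1,"wx": 0,"wy": 0,"wz": 0},
    {"tx": 0,"ty": 0,"tz": -2,"wx": 0,"wy": 0,"wz": 0}
  ]
}}

```text
time: 26.7
ee_pos: [0.494, 0.1754, 0.1957]
tcp_rot: [0.954, -0.301, -0.0, 0.0]
ft_force: [0.6, 0.1, -11.4]
opening: 0.0137
grasp_force: 77.6
```

```bash
python3 t.py
```

```text
t 26.8 T [ 0.027 -0.012 -0.009] yaw -35.02 [ 0.6 -0.8 -9.3] [0.4943 0.1755 0.1962]
```

{"op": "send_rows", "data": {
  "commands": [
    {"tx": 0,"ty": 0,"tz": -1,"wx": 0,"wy": 0,"wz": 0},
    {"tx": 0,"ty": 0,"tz": -2,"wx": 0,"wy": 0,"wz": 0}
  ]
}}

```text
time: 26.97
ee_pos: [0.4942, 0.1755, 0.1982]
tcp_rot: [0.954, -0.301, 0.0, -0.0]
ft_force: [0.9, 0.2, -6.2]
opening: 0.0141
grasp_force: 78.3
```

```bash
python3 t.py
```

```text
t 27.07 T [ 0.034  0.041 -0.033] yaw -35.03 [ 0.2  0.3 -5. ] [0.4944 0.1755 0.1984]
```

{"op": "send_rows", "data": {
  "commands": [
    {"tx": 0,"ty": 0,"tz": -2,"wx": 0,"wy": 0,"wz": 0},
    {"tx": 0,"ty": 0,"tz": -4,"wx": 0,"wy": 0,"wz": 0},
    {"tx": 0,"ty": 0,"tz": -6,"wx": 0,"wy": 0,"wz": 0},
    {"tx": 0,"ty": 0,"tz": -6,"wx": 0,"wy": 0,"wz": -7},
    {"tx": 0,"ty": 0,"tz": -6,"wx": 0,"wy": 0,"wz": -14},
    {"tx": 0,"ty": 0,"tz": -6,"wx": 0,"wy": 0,"wz": -21},
    {"tx": 0,"ty": 0,"tz": -6,"wx": 0,"wy": 0,"wz": -28},
    {"tx": 0,"ty": 0,"tz": -6,"wx": 0,"wy": 0,"wz": -35},
    {"tx": 0,"ty": 0,"tz": -6,"wx": 0,"wy": 0,"wz": -42},
    {"tx": 0,"ty": 0,"tz": -6,"wx": 0,"wy": 0,"wz": -47},
    {"tx": 0,"ty": 0,"tz": -6,"wx": 0,"wy": 0,"wz": -47},
    {"tx": 0,"ty": 0,"tz": -6,"wx": 0,"wy": 0,"wz": -47}
  ]
}}

```text
time: 28.07
ee_pos: [0.4942, 0.1755, 0.2041]
tcp_rot: [0.995, 0.103, 0.0, -0.0]
ft_force: [0.2, -0.8, -4.7]
opening: 0.0139
grasp_force: 79.0
```

```bash
python3 t.py
```

```text
t 28.17 T [-0.002  0.005 -0.005] yaw 11.79 [-0.1  0.3 -3.7] [0.4941 0.1755 0.204 ]
```

{"op": "send_rows", "data": {
  "commands": [
    {"tx": 0,"ty": 0,"tz": 2,"wx": 0,"wy": 0,"wz": 0},
    {"tx": 0,"ty": 0,"tz": 3.5,"wx": 0,"wy": 0,"wz": 0},
    {"tx": 0,"ty": 0,"tz": 4,"wx": 0,"wy": 0,"wz": 0},
    {"tx": 0,"ty": 0,"tz": 4,"wx": 0,"wy": 0,"wz": 0}
  ]
}}

```text
time: 28.5
ee_pos: [0.494, 0.1755, 0.1995]
tcp_rot: [0.995, 0.104, -0.0, -0.0]
ft_force: [0.9, 0.7, -4.6]
opening: 0.0139
grasp_force: 79.0
```

```bash
python3 t.py
```

```text
t 28.6 T [ 0.063  0.049 -0.04 ] yaw 11.96 [-1.1  0.1 -4. ] [0.494  0.1755 0.1997]
```

{"op": "send_rows", "data": {
  "commands": [
    {"tx": 0,"ty": 0,"tz": 0.5,"wx": 0,"wy": 0,"wz": 0},
    {"tx": 0,"ty": 0,"tz": 0.5,"wx": 0,"wy": 0,"wz": 0}
  ]
}}

```text
time: 28.77
ee_pos: [0.4941, 0.1755, 0.1992]
tcp_rot: [0.995, 0.104, -0.0, -0.0]
ft_force: [-0.3, 1.2, -4.1]
opening: 0.014
grasp_force: 79.0
```

```bash
python3 t.py
```

```text
t 28.87 T [0.071 0.039 0.024] yaw 11.97 [-0.1  0.3 -4.1] [0.4941 0.1755 0.1992]
```

It is already inside the hexagon at yaw 12°, so the screw's final hexagon angle is about 5–12°. I'll seat it fully, turn clockwise until it meets resistance, and stop as soon as it firms up.

{"op": "send_rows", "data": {
  "commands": [
    {"tx": 0,"ty": 0,"tz": 1,"wx": 0,"wy": 0,"wz": 2},
    {"tx": 0,"ty": 0,"tz": 2,"wx": 0,"wy": 0,"wz": 4},
    {"tx": 0,"ty": 0,"tz": 3,"wx": 0,"wy": 0,"wz": 5},
    {"tx": 0,"ty": 0,"tz": 4,"wx": 0,"wy": 0,"wz": 5},
    {"tx": 0,"ty": 0,"tz": 4,"wx": 0,"wy": 0,"wz": 5}
  ]
}}

```text
time: 29.28
ee_pos: [0.494, 0.1754, 0.195]
tcp_rot: [0.998, 0.061, -0.0, -0.0]
ft_force: [-0.0, 1.7, -4.1]
opening: 0.0136
grasp_force: 79.0
```

```bash
python3 t.py
```

```text
t 29.38 T [ 0.083  0.005 -0.007] yaw 7.02 [ 0.   0.3 -4.1] [0.4941 0.1754 0.1952]
```

{"op": "send_rows", "data": {
  "commands": [
    {"tx": 0,"ty": 0,"tz": 1,"wx": 0,"wy": 0,"wz": 0},
    {"tx": 0,"ty": 0,"tz": 2,"wx": 0,"wy": 0,"wz": 0},
    {"tx": 0,"ty": 0,"tz": 3,"wx": 0,"wy": 0,"wz": 0},
    {"tx": 0,"ty": 0,"tz": 3.6,"wx": 0,"wy": 0,"wz": 0},
    {"tx": 0,"ty": 0,"tz": 3.6,"wx": 0,"wy": 0,"wz": 0}
  ]
}}

```text
time: 29.8
ee_pos: [0.4941, 0.1755, 0.1917]
tcp_rot: [0.998, 0.061, 0.0, -0.0]
ft_force: [-0.7, -0.3, -4.0]
opening: 0.0139
grasp_force: 79.1
```

```bash
python3 t.py
```

```text
t 29.9 T [ 0.061  0.031 -0.035] yaw 6.98 [ 0.5  0.3 -3.9] [0.4941 0.1754 0.1917]
```

{"op": "send_rows", "data": {
  "commands": [
    {"tx": 0,"ty": 0,"tz": 0.2,"wx": 0,"wy": 0,"wz": 2},
    {"tx": 0,"ty": 0,"tz": 0.2,"wx": 0,"wy": 0,"wz": 4},
    {"tx": 0,"ty": 0,"tz": 0.2,"wx": 0,"wy": 0,"wz": 6},
    {"tx": 0,"ty": 0,"tz": 0.2,"wx": 0,"wy": 0,"wz": 6}
  ]
}}

```text
time: 30.23
ee_pos: [0.4941, 0.1755, 0.1916]
tcp_rot: [1.0, 0.008, 0.0, -0.0]
ft_force: [0.7, -0.3, -1.9]
opening: 0.0141
grasp_force: 79.4
```

```bash
python3 t.py
```

```text
t 30.33 T [ 0.101 -0.009  0.014] yaw 1.05 [ 0.4  0.2 -1.2] [0.4942 0.1755 0.1916]
```

{"op": "send_rows", "data": {
  "commands": [
    {"tx": 0,"ty": 0,"tz": 0,"wx": 0,"wy": 0,"wz": 1},
    {"tx": 0,"ty": 0,"tz": 0,"wx": 0,"wy": 0,"wz": 2},
    {"tx": 0,"ty": 0,"tz": 0,"wx": 0,"wy": 0,"wz": 2}
  ]
}}

```text
time: 30.58
ee_pos: [0.4941, 0.1755, 0.1916]
tcp_rot: [1.0, -0.01, 0.0, -0.0]
ft_force: [-0.0, 0.9, 0.9]
opening: 0.0138
grasp_force: 79.6
```

```bash
python3 t.py
```

```text
t 30.68 T [0.099 0.008 0.032] yaw -1.01 [-0.5  0.   0.1] [0.4941 0.1755 0.1915]
```

{"op": "send_rows", "data": {
  "commands": [
    {"tx": 0,"ty": 0,"tz": 0,"wx": 0,"wy": 0,"wz": 1},
    {"tx": 0,"ty": 0,"tz": 0,"wx": 0,"wy": 0,"wz": 2},
    {"tx": 0,"ty": 0,"tz": 0,"wx": 0,"wy": 0,"wz": 2}
  ]
}}

```text
time: 30.93
ee_pos: [0.4941, 0.1755, 0.1915]
tcp_rot: [1.0, -0.027, 0.0, -0.0]
ft_force: [0.2, -0.2, 2.0]
opening: 0.014
grasp_force: 79.9
```

```bash
python3 t.py
```

```text
t 31.03 T [0.081 0.045 0.001] yaw -3.03 [ 0.  -0.6  1.2] [0.4941 0.1755 0.1915]
```

{"op": "send_rows", "data": {
  "commands": [
    {"tx": 0,"ty": 0,"tz": -0.2,"wx": 0,"wy": 0,"wz": 1},
    {"tx": 0,"ty": 0,"tz": -0.2,"wx": 0,"wy": 0,"wz": 2},
    {"tx": 0,"ty": 0,"tz": -0.2,"wx": 0,"wy": 0,"wz": 2}
  ]
}}

```text
time: 31.28
ee_pos: [0.494, 0.1754, 0.1916]
tcp_rot: [0.999, -0.045, -0.0, -0.0]
ft_force: [0.9, -0.2, -0.4]
opening: 0.0136
grasp_force: 79.6
```

```bash
python3 t.py
```

```text
t 31.38 T [ 0.097 -0.015  0.083] yaw -5.03 [0.2 0.3 0. ] [0.4941 0.1754 0.1916]
```

{"op": "send_rows", "data": {
  "commands": [
    {"tx": 0,"ty": 0,"tz": 0,"wx": 0,"wy": 0,"wz": 1},
    {"tx": 0,"ty": 0,"tz": 0,"wx": 0,"wy": 0,"wz": 2},
    {"tx": 0,"ty": 0,"tz": 0,"wx": 0,"wy": 0,"wz": 2}
  ]
}}

```text
time: 31.63
ee_pos: [0.494, 0.1755, 0.1916]
tcp_rot: [0.998, -0.062, -0.0, -0.0]
ft_force: [0.2, 0.6, -0.7]
opening: 0.0135
grasp_force: 79.5
```

```bash
python3 t.py
```

```text
t 31.73 T [0.084 0.025 0.103] yaw -7.03 [ 0.6  0.6 -0.1] [0.494  0.1754 0.1916]
```

{"op": "send_rows", "data": {
  "commands": [
    {"tx": 0,"ty": 0,"tz": 0,"wx": 0,"wy": 0,"wz": 1},
    {"tx": 0,"ty": 0,"tz": 0,"wx": 0,"wy": 0,"wz": 2},
    {"tx": 0,"ty": 0,"tz": 0,"wx": 0,"wy": 0,"wz": 2}
  ]
}}

```text
time: 31.98
ee_pos: [0.494, 0.1755, 0.1916]
tcp_rot: [0.997, -0.08, -0.0, -0.0]
ft_force: [-1.4, -0.2, -1.2]
opening: 0.0137
grasp_force: 79.4
```

```bash
python3 t.py
```

```text
t 32.08 T [0.097 0.003 0.107] yaw -9.03 [ 0.7  0.5 -0.6] [0.4941 0.1754 0.1916]
```

{"op": "send_rows", "data": {
  "commands": [
    {"tx": 0,"ty": 0,"tz": 0,"wx": 0,"wy": 0,"wz": 1},
    {"tx": 0,"ty": 0,"tz": 0,"wx": 0,"wy": 0,"wz": 2},
    {"tx": 0,"ty": 0,"tz": 0,"wx": 0,"wy": 0,"wz": 2}
  ]
}}

```text
time: 32.33
ee_pos: [0.4941, 0.1754, 0.1916]
tcp_rot: [0.995, -0.097, -0.0, -0.0]
ft_force: [0.3, 0.6, -1.4]
opening: 0.0138
grasp_force: 79.3
```

```bash
python3 t.py
```

```text
t 32.43 T [0.091 0.02  0.147] yaw -11.03 [-0.2  0.3 -2.5] [0.4941 0.1755 0.1916]
```

{"op": "send_rows", "data": {
  "commands": [
    {"tx": 0,"ty": 0,"tz": 0,"wx": 0,"wy": 0,"wz": 1},
    {"tx": 0,"ty": 0,"tz": 0,"wx": 0,"wy": 0,"wz": 2},
    {"tx": 0,"ty": 0,"tz": 0,"wx": 0,"wy": 0,"wz": 2}
  ]
}}

```text
time: 32.68
ee_pos: [0.4941, 0.1755, 0.1916]
tcp_rot: [0.993, -0.114, -0.0, -0.0]
ft_force: [0.0, 0.6, -2.3]
opening: 0.0136
grasp_force: 79.3
```

```bash
python3 t.py
```

```text
t 32.78 T [0.067 0.001 0.163] yaw -13.03 [ 1.  -0.3 -1.7] [0.4941 0.1754 0.1916]
```

{"op": "send_rows", "data": {
  "commands": [
    {"tx": 0,"ty": 0,"tz": 0,"wx": 0,"wy": 0,"wz": 1},
    {"tx": 0,"ty": 0,"tz": 0,"wx": 0,"wy": 0,"wz": 2},
    {"tx": 0,"ty": 0,"tz": 0,"wx": 0,"wy": 0,"wz": 2}
  ]
}}

```text
time: 33.03
ee_pos: [0.4941, 0.1754, 0.1916]
tcp_rot: [0.991, -0.132, -0.0, -0.0]
ft_force: [-0.5, -0.6, -2.4]
opening: 0.0138
grasp_force: 79.2
```

```bash
python3 t.py
```

```text
t 33.13 T [ 0.04  -0.003  0.181] yaw -15.03 [ 0.6 -0.1 -2.4] [0.4941 0.1755 0.1916]
```

Contact came back at about −4°, exactly where the first pass firmed up, and torque now rises past the screw's running 0.12 N m. So the screw is at its stop, about 33° from the start. I'll ease back to mid-play and draw the key out.

{"op": "send_rows", "data": {
  "commands": [
    {"tx": 0,"ty": 0,"tz": 0,"wx": 0,"wy": 0,"wz": -4},
    {"tx": 0,"ty": 0,"tz": 0,"wx": 0,"wy": 0,"wz": -8},
    {"tx": 0,"ty": 0,"tz": 0,"wx": 0,"wy": 0,"wz": -12},
    {"tx": 0,"ty": 0,"tz": 0,"wx": 0,"wy": 0,"wz": -16},
    {"tx": 0,"ty": 0,"tz": 0,"wx": 0,"wy": 0,"wz": -17},
    {"tx": 0,"ty": 0,"tz": 0,"wx": 0,"wy": 0,"wz": -17}
  ]
}}

```text
time: 33.63
ee_pos: [0.4941, 0.1754, 0.1916]
tcp_rot: [1.0, 0.017, -0.0, -0.0]
ft_force: [-0.0, 0.2, -2.4]
opening: 0.0136
grasp_force: 79.1
```

```bash
python3 t.py
```

```text
t 33.73 T [0.13  0.031 0.043] yaw 1.85 [ 0.2  0.4 -1.7] [0.4941 0.1754 0.1916]
```

{"op": "send_rows", "data": {
  "commands": [
    {"tx": 0,"ty": 0,"tz": -1,"wx": 0,"wy": 0,"wz": 0},
    {"tx": 0,"ty": 0,"tz": -2,"wx": 0,"wy": 0,"wz": 0},
    {"tx": 0,"ty": 0,"tz": -4,"wx": 0,"wy": 0,"wz": 0},
    {"tx": 0,"ty": 0,"tz": -4,"wx": 0,"wy": 0,"wz": 0}
  ]
}}

```text
time: 34.07
ee_pos: [0.4942, 0.1755, 0.1961]
tcp_rot: [1.0, 0.017, 0.0, -0.0]
ft_force: [0.8, 0.9, -3.4]
opening: 0.014
grasp_force: 79.0
```

```bash
python3 t.py
```

```text
t 34.17 T [0.095 0.019 0.006] yaw 1.96 [-0.4  0.1 -3. ] [0.4941 0.1755 0.1957]
```

{"op": "send_rows", "data": {
  "commands": [
    {"tx": 0,"ty": 0,"tz": -10,"wx": 0,"wy": 0,"wz": 0},
    {"tx": 0,"ty": 0,"tz": -25,"wx": 0,"wy": 0,"wz": 0},
    {"tx": 0,"ty": 0,"tz": -50,"wx": 0,"wy": 0,"wz": 0},
    {"tx": 0,"ty": 0,"tz": -75,"wx": 0,"wy": 0,"wz": 0},
    {"tx": 0,"ty": 0,"tz": -89,"wx": 0,"wy": 0,"wz": 0},
    {"tx": 0,"ty": 0,"tz": -89,"wx": 0,"wy": 0,"wz": 0}
  ]
}}

```text
time: 34.67
ee_pos: [0.4949, 0.1756, 0.2885]
tcp_rot: [1.0, 0.017, 0.003, -0.0]
ft_force: [-0.0, 0.7, -3.1]
opening: 0.0138
grasp_force: 79.1
```

{"op": "send_rows", "data": {
  "commands": [
    {"tx": 2,"ty": 25,"tz": 0,"wx": 0,"wy": 0,"wz": -1},
    {"tx": 5,"ty": 60,"tz": 0,"wx": 0,"wy": 0,"wz": -2},
    {"tx": 8,"ty": 100,"tz": 0,"wx": 0,"wy": 0,"wz": -3},
    {"tx": 11,"ty": 140,"tz": 0,"wx": 0,"wy": 0,"wz": -4},
    {"tx": 14,"ty": 180,"tz": 0,"wx": 0,"wy": 0,"wz": -5},
    {"tx": 18,"ty": 220,"tz": 0,"wx": 0,"wy": 0,"wz": -6},
    {"tx": 21,"ty": 260,"tz": 0,"wx": 0,"wy": 0,"wz": -8},
    {"tx": 24,"ty": 300,"tz": 0,"wx": 0,"wy": 0,"wz": -10},
    {"tx": 27,"ty": 340,"tz": 0,"wx": 0,"wy": 0,"wz": -11},
    {"tx": 30,"ty": 380,"tz": 0,"wx": 0,"wy": 0,"wz": -12},
    {"tx": 33,"ty": 415,"tz": 0,"wx": 0,"wy": 0,"wz": -13},
    {"tx": 36,"ty": 445,"tz": 0,"wx": 0,"wy": 0,"wz": -13},
    {"tx": 37.4,"ty": 465,"tz": 0,"wx": 0,"wy": 0,"wz": -13},
    {"tx": 37.4,"ty": 465,"tz": 0,"wx": 0,"wy": 0,"wz": -13},
    {"tx": 37.4,"ty": 465,"tz": 0,"wx": 0,"wy": 0,"wz": -13},
    {"tx": 37.4,"ty": 465,"tz": 0,"wx": 0,"wy": 0,"wz": -13}
  ]
}}

```text
time: 36.0
ee_pos: [0.5473, -0.2875, 0.2839]
tcp_rot: [0.991, 0.13, -0.0, -0.001]
ft_force: [0.4, 0.2, -3.6]
opening: 0.014
grasp_force: 79.0
```

```bash
python3 t.py; python3 - <<'E'
from h import *
a0=cv2.imread('pics/s2.png');b0=cv2.imread('pics/t2.png')
a=save('scene','s8.png')[:,:,::-1];b=save('top','t8.png')[:,:,::-1]
# shift of the blade/tip against the pictures taken right after the first lift
for n,p,q,(r,c) in(('scene',a0,a,(140,203)),('top',b0,b,(227,452))):
    f=lambda i:i[r-14:r+14,c-12:c+12].astype(np.float32).mean(2)
    print(n,cv2.phaseCorrelate(f(p),f(q),cv2.createHanningWindow((24,28),cv2.CV_32F)))
for n in('scene','top'):
    for r in pinpoint(n,'key')[:3]: print(n,r['conf'],np.round(r['position'],1))
E
```

```text
t 36.1 T [ 0.004 -0.043  0.006] yaw 15.03 [-0.2  0.1 -3.6] [ 0.5475 -0.287   0.2846]
scene ((0.35822729331626313, 0.2132676451083455), 1.0511455244488186)
top ((-0.040530284638686354, 0.1386742814538824), 0.9796780162387424)
scene 0.97 [231.9 188.2]
scene 0.7 [146.3 204.2]
scene 0.35 [300.6 292. ]
top 0.88 [175.5 427.2]
top 0.86 [225.  447.8]
```

{"op": "send_rows", "data": {
  "commands": [
    {"tx": 0,"ty": 0.8,"tz": 15,"wx": 0,"wy": 0,"wz": 0},
    {"tx": 0,"ty": 0.8,"tz": 40,"wx": 0,"wy": 0,"wz": 0},
    {"tx": 0,"ty": 0.8,"tz": 65,"wx": 0,"wy": 0,"wz": 0},
    {"tx": 0,"ty": 0.8,"tz": 80,"wx": 0,"wy": 0,"wz": 0},
    {"tx": 0,"ty": 0.8,"tz": 84,"wx": 0,"wy": 0,"wz": 0},
    {"tx": 0,"ty": 0.8,"tz": 84,"wx": 0,"wy": 0,"wz": 0},
    {"tx": 0,"ty": 0.8,"tz": 84,"wx": 0,"wy": 0,"wz": 0}
  ]
}}

```text
time: 36.88
ee_pos: [0.548, -0.2888, 0.2018]
tcp_rot: [0.991, 0.13, 0.0, 0.0]
ft_force: [0.6, -0.2, -2.8]
opening: 0.0134
grasp_force: 79.0
```

{"op": "send_rows", "data": {
  "commands": [
    {"tx": 0,"ty": 0,"tz": 3,"wx": 0,"wy": 0,"wz": 0},
    {"tx": 0,"ty": 0,"tz": 6,"wx": 0,"wy": 0,"wz": 0},
    {"tx": 0,"ty": 0,"tz": 9,"wx": 0,"wy": 0,"wz": 0},
    {"tx": 0,"ty": 0,"tz": 11,"wx": 0,"wy": 0,"wz": 0},
    {"tx": 0,"ty": 0,"tz": 11,"wx": 0,"wy": 0,"wz": 0}
  ]
}}

```text
time: 37.3
ee_pos: [0.5475, -0.2887, 0.1892]
tcp_rot: [0.991, 0.13, -0.0, -0.0]
ft_force: [0.1, 0.5, -3.2]
opening: 0.0139
grasp_force: 79.0
```

```bash
python3 t.py
```

```text
t 37.4 T [-0.     0.003  0.014] yaw 14.97 [ 0.9 -0.7 -3.1] [ 0.5477 -0.2888  0.1896]
```

{"op": "send_rows", "data": {
  "commands": [
    {"tx": 0,"ty": -0.8,"tz": 4,"wx": 0,"wy": 0,"wz": 0},
    {"tx": 0,"ty": -0.8,"tz": 9,"wx": 0,"wy": 0,"wz": 0},
    {"tx": 0,"ty": -0.8,"tz": 14,"wx": 0,"wy": 0,"wz": 0},
    {"tx": 0,"ty": -0.8,"tz": 19,"wx": 0,"wy": 0,"wz": 0},
    {"tx": 0,"ty": -0.8,"tz": 20,"wx": 0,"wy": 0,"wz": 0},
    {"tx": 0,"ty": -0.8,"tz": 20,"wx": 0,"wy": 0,"wz": 0}
  ]
}}

```text
time: 37.9
ee_pos: [0.5473, -0.2879, 0.1689]
tcp_rot: [0.991, 0.13, -0.0, -0.0]
ft_force: [-0.3, -0.9, -3.5]
opening: 0.0139
grasp_force: 79.0
```

```bash
python3 t.py
```

```text
t 38.0 T [0.011 0.028 0.012] yaw 14.97 [-0.2 -0.7 -3.4] [ 0.5475 -0.288   0.1697]
```

{"op": "send_rows", "data": {
  "commands": [
    {"tx": 0,"ty": 0,"tz": 4,"wx": 0,"wy": 0,"wz": 0},
    {"tx": 0,"ty": 0,"tz": 9,"wx": 0,"wy": 0,"wz": 0},
    {"tx": 0,"ty": 0,"tz": 14,"wx": 0,"wy": 0,"wz": 0},
    {"tx": 0,"ty": 0,"tz": 18,"wx": 0,"wy": 0,"wz": 0},
    {"tx": 0,"ty": 0,"tz": 18,"wx": 0,"wy": 0,"wz": 0}
  ]
}}

```text
time: 38.42
ee_pos: [0.5471, -0.2877, 0.1503]
tcp_rot: [0.991, 0.13, -0.001, -0.001]
ft_force: [0.6, -0.5, -3.5]
opening: 0.0137
grasp_force: 79.0
```

```bash
python3 t.py
```

```text
t 38.52 T [-0.016 -0.011 -0.02 ] yaw 14.97 [-0.4 -0.8 -4.4] [ 0.5474 -0.2879  0.1514]
```

{"op": "send_rows", "data": {
  "commands": [
    {"tx": 0,"ty": 0,"tz": 1,"wx": 0,"wy": 0,"wz": 0},
    {"tx": 0,"ty": 0,"tz": 1.8,"wx": 0,"wy": 0,"wz": 0},
    {"tx": 0,"ty": 0,"tz": 1.8,"wx": 0,"wy": 0,"wz": 0}
  ]
}}

```text
time: 38.77
ee_pos: [0.5475, -0.288, 0.1498]
tcp_rot: [0.991, 0.13, 0.0, -0.0]
ft_force: [-0.1, 0.2, -2.7]
opening: 0.0137
grasp_force: 79.0
```

{"op": "send_rows", "data": {
  "commands": [
    {"tx": 0,"ty": 0,"tz": 0,"wx": 0,"wy": 0,"wz": 0},
    {"tx": 0,"ty": 0,"tz": 0,"wx": 0,"wy": 0,"wz": 0},
    {"tx": 0,"ty": 0,"tz": 0,"wx": 0,"wy": 0,"wz": 0},
    {"tx": 0,"ty": 0,"tz": 0,"wx": 0,"wy": 0,"wz": 0},
    {"tx": 0,"ty": 0,"tz": 0,"wx": 0,"wy": 0,"wz": 0},
    {"tx": 0,"ty": 0,"tz": 0,"wx": 0,"wy": 0,"wz": 0},
    {"tx": 0,"ty": 0,"tz": 0,"wx": 0,"wy": 0,"wz": 0},
    {"tx": 0,"ty": 0,"tz": 0,"wx": 0,"wy": 0,"wz": 0},
    {"tx": 0,"ty": 0,"tz": 0,"wx": 0,"wy": 0,"wz": 0}
  ],
  "claw": 0.6
}}

```text
time: 39.52
ee_pos: [0.5475, -0.288, 0.1498]
tcp_rot: [0.991, 0.13, -0.0, -0.0]
ft_force: [-0.6, -0.1, 0.1]
opening: 0.0513
grasp_force: 0.0
```

{"op": "send_rows", "data": {
  "commands": [
    {"tx": 0,"ty": 0,"tz": -10,"wx": 0,"wy": 0,"wz": 0},
    {"tx": 0,"ty": 0,"tz": -30,"wx": 0,"wy": 0,"wz": 0},
    {"tx": 0,"ty": 0,"tz": -65,"wx": 0,"wy": 0,"wz": 0},
    {"tx": 0,"ty": 0,"tz": -100,"wx": 0,"wy": 0,"wz": 0},
    {"tx": -30,"ty": 0,"tz": -120,"wx": 0,"wy": 0,"wz": 0},
    {"tx": -70,"ty": 0,"tz": -120,"wx": 0,"wy": 0,"wz": 0},
    {"tx": -110,"ty": 0,"tz": -120,"wx": 0,"wy": 0,"wz": 0},
    {"tx": -150,"ty": 0,"tz": -120,"wx": 0,"wy": 0,"wz": 0},
    {"tx": -150,"ty": 0,"tz": -120,"wx": 0,"wy": 0,"wz": 0},
    {"tx": -150,"ty": 0,"tz": -120,"wx": 0,"wy": 0,"wz": 0}
  ]
}}

```text
time: 40.35
ee_pos: [0.4012, -0.3273, 0.2712]
tcp_rot: [0.992, 0.129, 0.001, 0.001]
ft_force: [0.8, -0.5, 0.8]
opening: 0.0516
grasp_force: 0.0
```

```bash
python3 t.py; python3 - <<'E'
from h import *
a0=cv2.imread('pics/s0.png');b0=cv2.imread('pics/t0.png')
a=save('scene','s9.png')[:,:,::-1];b=save('top','t9.png')[:,:,::-1]
f=lambda i,r,c:cv2.resize(i[r-35:r+35,c-35:c+35],(300,300),interpolation=cv2.INTER_CUBIC)
cv2.imwrite('pics/fin.png',np.vstack([np.hstack([f(a0,165,215),f(a,165,215)]),np.hstack([f(b0,227,440),f(b,227,440)])]))
E
```

```text
t 40.45 T [ 0.01  -0.01  -0.015] yaw 14.96 [ 0.9 -0.1 -0.7] [ 0.4029 -0.3268  0.2705]
```

View pics/fin.png

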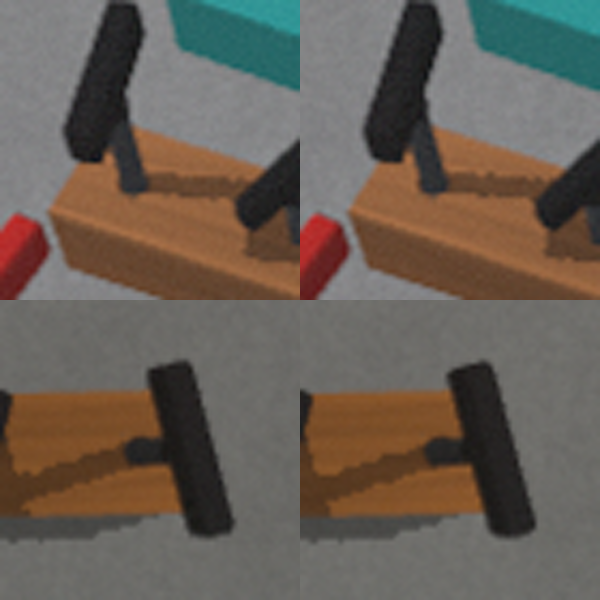

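The before/after crops match: the key is fully home in its hole, and its neighbours have not moved.

```bash
python3 -c "
from station import hand_in;print(hand_in())"
```

```text
the job is handed in; nothing more can be done
None
```

I handed the job in: the key is back fully home in its hole and nothing else around it moved, but that the screw is tight I judged by feel (about 33° clockwise, then torque above its 0.12 N m running value). I also overran the stop: the key rode over the hexagon's corners at about 0.2 N m, and I drew it out, seated it again and checked the stop once more.

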